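Assemble a sieve stack on the shaker

ROBOT

A 7-joint arm with a two-finger parallel gripper is mounted at the origin on a cart in front of the work surface, level with it; the furniture and walls round the work are solid. World frame = base frame: x ahead of the robot, y to its left, z up, the work surface at z = 0. Lengths are in m, angles in rad, forces in N, time in s.
With the tool pointing down it reaches from about 0.4 to 0.875 m from the base axis. Payload 6.5 kg.
Tool frame: the origin (TCP) lies between the finger pads; the fingertips stand 25 mm ahead of it and the grasp point (between the pads) lies 6 mm ahead of it; y points along the fingers, z is the direction in which the jaws open and shut, and the axes are right-handed (so a half turn about y gives the same grasp; the last joint's range is limited). The gripper opens to 85 mm and grips with 20 to 120 N. Pads are 22 mm wide; open, the fingers measure 114 mm over their backs; the gripper's body (76 mm by 85 mm) begins 54 mm behind the grasp point. The pads swing forward as they close: fully open they stand 13 mm farther back than shut.
Start: joints at [1.189, 0.536, -0.004, 1.538, 0.003, 1.067, -0.071], TCP at [0.202, -0.618, 0.256] pointing down, gripper open.
Joint ranges: [-2.7, 2.7], [-0.37, 2.16], [-1.27, 1.26], [0.24, 2.4], [-1.31, 4.45], [0.19, 1.91], [-2.76, 2.76]. Speed limits (rad/s): [2.39, 2.39, 3.14, 3.14, 3.14, 3.14, 3.14].

INTERFACE

Orientations are given as a unit quaternion [w, x, y, z].
In Python, from cell import bot gives the robot as it stands.
- The arm moves only by the tool step_arm, never from a script. Its argument "steps" is a list of rows, each a list of 7 numbers: the shift along the tool's x, y, z in cm, then the turn, a rotation vector about the tool's x, y, z in degrees, then the closure, from -1 (fully open) to 1 (shut), so that 0 is half open. In form: [[tx, ty, tz, rx, ry, rz, hand], ...]. A call has 1 to 10 rows; each row is the pose to reach, as a shift and turn from the pose commanded when the call began, along the tool's axes at that moment; what a row does not reach only later rows make up. A row lasts 1/10 s, in which the tool goes at most 50 mm and 8.59 degrees, less where a joint would pass 70% of its speed; a pose out of reach is approached as far as the arm can. A call with a gripper value outside its range is refused whole. The fingers move at their own pace and stop on an object; "squeeze" is the grip in N (left out, the last holds). Time passes only in rows, so rows that repeat a pose let the fingers close. It gives the time, the measured TCP pose, the force and the opening at its end, in the units of the state.
- bot.observe(): the state, without advancing time (a new reading comes with each control period).
- bot.grab_frame(name): name is "scene" or "top" or "wrist"; returns a dict with "frame" (420x560x3 uint8, red, green, blue), "vfov" (degrees; the focal length in pixels is half the picture's height over the tangent of half this angle, whatever the lens; pixels are square), "cx", "cy" (the principal point, pixels), "T" (4x4, takes a point from camera to world coordinates); the wrist camera has in their place "mount" (4x4, takes a point from camera to tool coordinates, whose origin is the TCP and whose axes are the tool frame's). Camera axes: x right, y down, z forward; pixel columns grow to the right and rows downward; lengths in m; the calibration is good to about 2 mm. The wrist camera is an equidistant fisheye: a pixel r from the principal point sees the ray r / f radians off the axis. A picture is of the moment at which its call begins: read the wrist's pose just before it. There is no depth.
- bot.finish_job(): hands the job in, once; it reports no verdict.
Trained networks look in a picture, given as the dict that the camera call returned (one of the last four; its "shot" number tells which), for a name from the list of things; names that differ only in an ending like _2 or _b are one class to them, and where a whole thing is asked for, a point or a joint stands for the part that bears it (a point fixed in the world has none). Each returns a list of dicts, best first, with "confidence" (0 to 1); they miss things now and then, are a little off and sometimes report something else, mostly with a low value. They report only what shows in the picture. A call takes as long as a camera call. They do not tell look-alikes from the thing itself.
- bot.silhouettes(query, picture): "region" (420x560 bool, what is visible of it) and "bbox" ([centre column, centre row, width, height] in pixels, round what is visible of it).
The state is a dict: "clock": time; "qpos": joint angles; "qd": joint speeds; "effort": joint torques, N m; "ee_pos": TCP position; "tool_rot": TCP orientation; "wrist_force": force on the tool from outside, world axes, zero at the start; "wrist_torque": the same for the moment, N m; "gripper_width": opening from 0.0 (shut) to 1.0 (fully open).
Only numpy, scipy, OpenCV 4.12 (cv2) and the standard library are available. Lean on these libraries where they do the work, as an engineer would, in place of code of your own. Each camera call takes 0.05 s, during which the arm holds its last target.

TASK

Build the sieve stack on the little shaker, one piece at a time from the bottom up: first the collecting pan in the shaker's socket, on it the fine sieve, then the taller coarse sieve, and last the lid. Each piece must drop fully home in the one below, stand level and be let go; leave the other things on the bench where they are.

Things in the scene. Friction and masses are not known exactly. Their poses are not given: they have to be found in the camera images.
- shaker_socket (a point): Small sieve shaker, the stack's base: low grey rounded housing 100 x 92 mm, 27 mm high, fixed to the worktop, with a round aluminium socket on top (64 mm outside, bore 53 mm, 8 mm deep). The point is the centre of the socket's mouth, on the axis, 34 mm above the worktop; z up.
- pan_center (a point): Collecting pan: open steel drum 58 mm in diameter and 42 mm high with a plain, closed, bright floor. The point is on its axis, half-way up (21 mm above its underside). Below, a bevelled spigot (46 mm wide, 6 mm high) drops into the 53 mm bore of the piece below until the shoulder rests on its rim. Seated, this point is 15 mm above the socket point. 0.11 to 0.18 kg. Stands upright on the worktop; z up.
- fine_sieve_center (a point): Fine sieve: open steel drum 58 mm in diameter and 42 mm high like the pan, but its floor is a close wire mesh (3 mm pitch), seen as a dark grey, finely lined disc. The point is on its axis, half-way up (21 mm above its underside). Below, a bevelled spigot (46 mm wide, 6 mm high) drops into the 53 mm bore of the piece below until the shoulder rests on its rim. Seated, it is 36 mm above the pan's point. 0.11 to 0.18 kg. Stands upright on the worktop; z up.
- coarse_sieve_center (a point): Coarse sieve: the taller open steel drum, 58 mm in diameter and 56 mm high, with an open grid floor of thick wires (about 10 mm pitch) over black. The point is on its axis, half-way up (28 mm above its underside). Below, a bevelled spigot (46 mm wide, 6 mm high) drops into the 53 mm bore of the piece below until the shoulder rests on its rim. Seated, it is 43 mm above the fine sieve's point. 0.14 to 0.22 kg. Stands upright on the worktop; z up.
- lid_knob (a point): Lid: flat steel disc 58 mm in diameter with a black round knob, 20 mm in diameter, on top; 31 mm high in all. The point is the middle of the knob, 23 mm above the lid's underside (knob from 15 to 31 mm). Below, a bevelled spigot (46 mm wide, 6 mm high) drops into the 53 mm bore of the piece below until the shoulder rests on its rim. Seated, it is 45 mm above the coarse sieve's point. 0.10 to 0.16 kg. Stands upright on the worktop; z up.
- petri_dish_center (a point): Bystander: clear petri dish with a few copper-brown crumbs, 62 mm across, 14 mm high. The point is its centre. Loose; to be left where it is.
- beaker_100_center (a point): Bystander: small clear glass beaker with a spout, 56 x 63 mm, 72 mm high. The point is its centre. Loose; to be left where it is.
- brass_weight_center (a point): Bystander: brass weight with a knob, 22 mm across, 42 mm high. The point is its centre. Loose; to be left where it is.
- rubber_bulb_center (a point): Bystander: red-brown rubber bulb, 38 mm across, 56 mm high, standing. The point is its centre. Loose; to be left where it is.
- pegs_1_center (a point): Bystander: pink clothes peg lying flat, 15 x 72 mm, 12 mm high. The point is its centre. Loose; to be left where it is.
Not all that is in view belongs to the job. Several things look just like the part that bears shaker_socket: the one meant starts farthest to the robot's left.

How it is judged:
On the way, in this order (a step that is already met when the one before it is completed fails the run):
1. the pan sits in the shaker's socket, let go (horizontal distance between pan_center and shaker_socket below 0.007 m and z of pan_center in the frame of shaker_socket between 0.012 and 0.018 m and angle between pan_center's own z axis and vertical below 0.08 rad and contact force between the fingers and pan below 0.05 N), for 0.2 s.
2. the fine sieve sits on the pan, let go (horizontal distance between pan_center and shaker_socket below 0.007 m and z of pan_center in the frame of shaker_socket between 0.012 and 0.018 m and angle between each of pan_center, fine_sieve_center's own z axis and vertical below 0.08 rad and horizontal distance between fine_sieve_center and pan_center below 0.007 m and z of fine_sieve_center in the frame of pan_center between 0.033 and 0.039 m and contact force between the fingers and fine_sieve below 0.05 N), for 0.2 s.
3. the coarse sieve sits on the fine sieve, let go (horizontal distance between pan_center and shaker_socket below 0.007 m and z of pan_center in the frame of shaker_socket between 0.012 and 0.018 m and angle between each of pan_center, fine_sieve_center, coarse_sieve_center's own z axis and vertical below 0.08 rad and horizontal distance between fine_sieve_center and pan_center below 0.007 m and z of fine_sieve_center in the frame of pan_center between 0.033 and 0.039 m and horizontal distance between coarse_sieve_center and fine_sieve_center below 0.007 m and z of coarse_sieve_center in the frame of fine_sieve_center between 0.04 and 0.046 m and contact force between the fingers and coarse_sieve below 0.05 N), for 0.2 s.
4. the lid sits on the coarse sieve, let go (horizontal distance between pan_center and shaker_socket below 0.007 m and z of pan_center in the frame of shaker_socket between 0.012 and 0.018 m and angle between each of pan_center, fine_sieve_center, coarse_sieve_center, lid_knob's own z axis and vertical below 0.08 rad and horizontal distance between fine_sieve_center and pan_center below 0.007 m and z of fine_sieve_center in the frame of pan_center between 0.033 and 0.039 m and horizontal distance between coarse_sieve_center and fine_sieve_center below 0.007 m and z of coarse_sieve_center in the frame of fine_sieve_center between 0.04 and 0.046 m and horizontal distance between lid_knob and coarse_sieve_center below 0.007 m and z of lid_knob in the frame of coarse_sieve_center between 0.042 and 0.048 m and contact force between the fingers and lid below 0.05 N), for 0.2 s.
At the end, for the whole second after the job is handed in: Pan in the socket, fine sieve on the pan, coarse sieve on the fine sieve, lid on the coarse sieve: each within 7 mm of the axis of the one below, within 3 mm of its seated height, tilted less than 0.08 rad, released and at rest (all of step 4 and linear speed of each of pan, fine_sieve, coarse_sieve, lid below 0.02 m/s and angular speed of each of pan, fine_sieve, coarse_sieve, lid below 0.2 rad/s and contact force between the fingers and pan below 0.05 N and contact force between the fingers and fine_sieve below 0.05 N and contact force between the fingers and coarse_sieve below 0.05 N); the robot touches nothing.
It fails at once if the petri dish was shifted or knocked over (more than 25 mm) (distance of petri_dish_center from where it was at the start of the episode above 0.025 m).
It fails at once if the beaker was shifted or knocked over (more than 25 mm) (distance of beaker_100_center from where it was at the start of the episode above 0.025 m).
It fails at once if the brass weight was shifted or knocked over (more than 25 mm) (distance of brass_weight_center from where it was at the start of the episode above 0.025 m).
It fails at once if the rubber bulb was shifted or knocked over (more than 25 mm) (distance of rubber_bulb_center from where it was at the start of the episode above 0.025 m).
It fails at once if the peg was shifted or knocked over (more than 25 mm) (distance of pegs_1_center from where it was at the start of the episode above 0.025 m).
It also fails if it takes over 109 s, if anything falls off the work surface, if the arm or the gripper's body presses on something with over 40 N, if the wrist force passes 120 N, or if a joint passes its speed limit or range.

## Working session

There is one attempt and no reset: what is moved stays moved. The work goes in short steps, Python scripts to look and compute and a tool call to move; the robot and the scene stay as the last step left them, time stands still between calls to the robot, and variables do not carry over. Pictures are saved under pics/ and viewed, and the job is handed in when it is done.

Besides the shell and the picture viewer there is one more tool, called after "Request:" as name([rows], argument=value, ...), one row to a line, values as JSON. step_arm: Moves the arm, as the interface text tells. Its arguments: {"type":"object","properties":{"steps":{"type":"array"},"squeeze":{"type":"number"}},"required":["steps"]}

```bash
ls; mkdir -p pics; python3 - <<'E'
from cell import bot
import cv2,pickle
s=bot.observe();print(s)
for n in ["scene","top","wrist"]:
    f=bot.grab_frame(n);pickle.dump(f,open(n+".pkl","wb"))
    cv2.imwrite(f"pics/{n}0.png",f["frame"][:,:,::-1]);print({k:v for k,v in f.items() if k!="frame"})
E
```

```text
pics
{'clock': 0.0, 'qpos': array([ 1.18880649,  0.53717796, -0.00443404,  1.53887911,  0.00261395,
        1.06726894, -0.07119255]), 'qd': array([-0.00080747, -0.00259734, -0.00088775, -0.00066066, -0.0002731 ,
        0.00061124, -0.00128422]), 'effort': array([-1.84829205e-04, -5.83397841e+01,  1.04876921e+00, -2.59093988e+01,
        1.24015688e-02,  9.64439590e-03, -3.34925858e-05]), 'ee_pos': array([ 0.20166687, -0.61730966,  0.25540311]), 'tool_rot': array([ 0.11106883, -0.11135896,  0.69889924, -0.69771251]), 'wrist_force': array([-1.04531817,  0.02047286, -0.11961882]), 'wrist_torque': array([-0.01536395,  0.0082933 , -0.04861527]), 'gripper_width': 0.9999825196141325}
{'vfov': 46.77653988205835, 'cx': 286.8323880696739, 'cy': 209.95619703256943, 'T': array([[-0.72875873, -0.51771081,  0.44820334,  0.00217896],
       [-0.68461208,  0.53675888, -0.49314928,  0.60860599],
       [ 0.01473159, -0.66623226, -0.74559879,  0.91622783],
       [ 0.        ,  0.        ,  0.        ,  1.        ]]), 'shot': 1}
{'vfov': 51.641271050211245, 'cx': 274.4064037754045, 'cy': 204.9134276142036, 'T': array([[-0.01154309, -0.99045183,  0.13737515,  0.36308303],
       [-0.99993058,  0.0111088 , -0.00392757,  0.05459912],
       [ 0.002364  , -0.13741095, -0.9905113 ,  1.15940903],
       [ 0.        ,  0.        ,  0.        ,  1.        ]]), 'shot': 2}
{'vfov': 65.70646984690485, 'cx': 282.7211110538762, 'cy': 210.3017293998164, 'mount': array([[-4.32750858e-04,  9.64173715e-01,  2.65271297e-01,
        -6.70777480e-02],
       [-5.35048433e-04, -2.65271507e-01,  9.64173605e-01,
        -1.17652781e-01],
       [ 9.99999763e-01,  2.75313963e-04,  6.30676107e-04,
         6.74201458e-04],
       [ 0.00000000e+00,  0.00000000e+00,  0.00000000e+00,
         1.00000000e+00]]), 'shot': 3}
```

View pics/scene0.png

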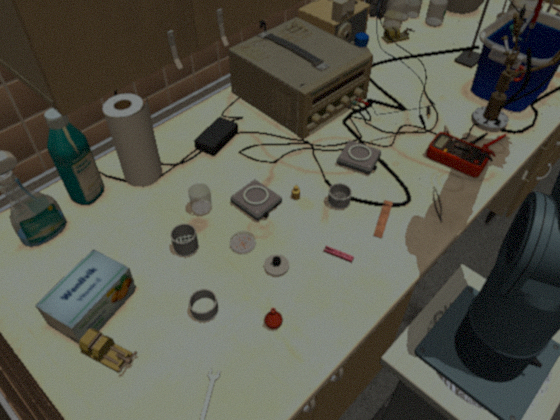

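View pics/top0.png

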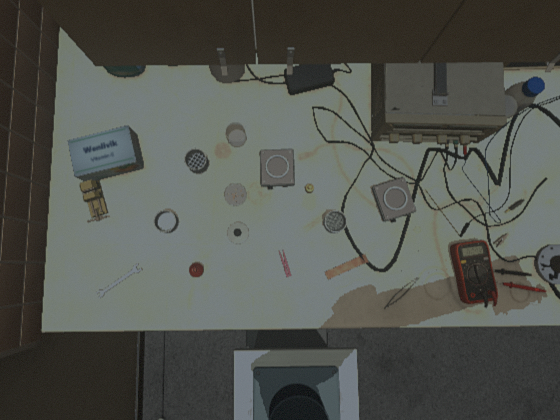

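View pics/wrist0.png

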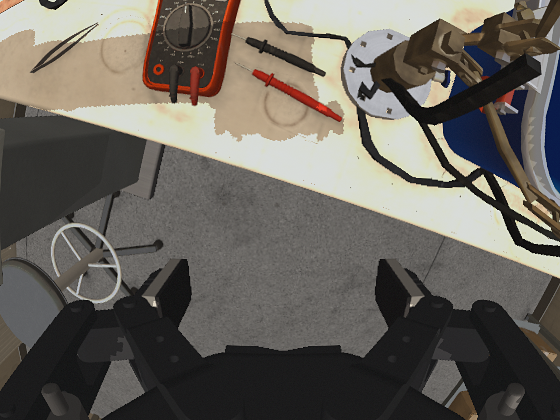

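```bash
cat > h.py <<'E'
import numpy as np,cv2
from scipy.spatial.transform import Rotation as Rn
def foc(f): return 210/np.tan(np.radians(f["vfov"])/2)
def pose(s):
    q=s["tool_rot"];M=np.eye(4);M[:3,:3]=Rn.from_quat([q[1],q[2],q[3],q[0]]).as_matrix();M[:3,3]=s["ee_pos"];return M
def camT(f,s=None): return f["T"] if "T" in f else pose(s)@f["mount"]
def proj(f,P,s=None):
    T=camT(f,s);P=np.atleast_2d(P);p=(P-T[:3,3])@T[:3,:3];F=foc(f)
    if "T" in f: u=p[:,:2]/p[:,2:]*F
    else:
        r=np.linalg.norm(p[:,:2],axis=1);a=np.arctan2(r,p[:,2]);u=p[:,:2]*(a/np.maximum(r,1e-9)*F)[:,None]
    return u+[f["cx"],f["cy"]]
def ray(f,uv,z,s=None):
    T=camT(f,s);F=foc(f);d=(np.array(uv,float)-[f["cx"],f["cy"]])/F
    if "T" in f: v=np.array([d[0],d[1],1])
    else:
        r=np.hypot(*d);v=np.array([d[0]*np.sinc(r/np.pi),d[1]*np.sinc(r/np.pi),np.cos(r)])
    v=T[:3,:3]@v;o=T[:3,3];return o+v*(z-o[2])/v[2]
def outline(x,y,parts):
    t=np.linspace(0,2*np.pi,60);return np.array([[x+r*np.cos(a),y+r*np.sin(a),z] for r,z in parts for a in t])
def sq(x,y,rects):
    return None
# profiles (radius,z) above the worktop standing
PR={"pan_center":[(.029,.006),(.029,.042),(.023,0)],"fine_sieve_center":[(.029,.006),(.029,.042),(.023,0)],"coarse_sieve_center":[(.029,.006),(.029,.056),(.023,0)],
"lid_knob":[(.029,.006),(.029,.009),(.010,.015),(.010,.031)],"petri_dish_center":[(.031,0),(.031,.014)],"beaker_100_center":[(.028,0),(.028,.072)],"brass_weight_center":[(.011,0),(.011,.025),(.006,.042)],"rubber_bulb_center":[(.017,0.0),(.019,.02),(.004,.056)]}
def modelbbox(f,x,y,prof,s=None):
    u=proj(f,outline(x,y,prof),s);a=u.min(0);b=u.max(0);return np.r_[(a+b)/2,b-a]
from scipy.optimize import least_squares
def fit(f,bb,prof,s=None,z0=.02,dz=0):
    prof=[(r,z+dz) for r,z in prof]
    p0=ray(f,bb[:2],z0+dz,s)[:2]
    r=least_squares(lambda p:modelbbox(f,p[0],p[1],prof,s)[:2]-bb[:2],p0)
    return r.x,modelbbox(f,*r.x,prof,s)[2:]-bb[2:]
E
python3 - <<'E'
from cell import bot
from h import *
fs=[bot.grab_frame("scene"),bot.grab_frame("top")]
for n in ["shaker_socket"]+list(PR)+["pegs_1_center"]:
  for f,c in zip(fs,"st"):
    for d in bot.silhouettes(n,f):
      if d["confidence"]<.3: continue
      bb=np.array(d["bbox"],float)
      if n in PR: p,e=fit(f,bb,PR[n])
      else: p,e=ray(f,bb[:2],.017 if n[0]=='s' else .006)[:2],0
      print(n,c,round(d["confidence"],2),bb.round(),p.round(4),np.round(e,1))
E
```

```text
shaker_socket s 0.94 [362. 156.  47.  32.] [ 0.53   -0.2755] 0
shaker_socket s 0.6 [255. 201.  52.  40.] [0.6212 0.0469] 0
shaker_socket t 0.9 [395. 201.  45.  47.] [ 0.5274 -0.27  ] 0
shaker_socket t 0.67 [276. 167.  32.  40.] [0.6233 0.0449] 0
pan_center s 0.85 [200. 304.  27.  35.] [0.488  0.3361] [ 2.6 -1.9]
pan_center t 0.77 [165. 219.  25.  26.] [0.4852 0.3369] [ 0.7 -2.2]
pan_center t 0.52 [234. 194.  24.  24.] [0.55   0.1566] [-0.7  0.2]
fine_sieve_center s 0.73 [341. 195.  26.  26.] [ 0.4742 -0.1137] [-1.5  0.8]
fine_sieve_center t 0.93 [334. 223.  21.  21.] [ 0.471  -0.1056] [3.4 2.6]
coarse_sieve_center s 0.71 [185. 243.  33.  32.] [0.6314 0.2589] [-4.7  1.5]
coarse_sieve_center t 0.97 [195. 160.  21.  29.] [0.6425 0.2594] [ 4.4 -3.4]
lid_knob s 0.73 [275. 265.  28.  22.] [0.4533 0.1472] [-2.8  0. ]
lid_knob t 0.81 [239. 231.  25.  21.] [0.4542 0.1438] [-3.   1.3]
lid_knob t 0.42 [234. 194.  21.  24.] [0.5548 0.1569] [ 0.5 -2.1]
petri_dish_center s 0.79 [242. 241.  29.  24.] [0.5578 0.1533] [-2.4 -0.1]
petri_dish_center t 0.69 [234. 193.  24.  23.] [0.5553 0.1592] [-0.4  0.9]
beaker_100_center s 0.69 [199. 197.  22.  36.] [0.7171 0.1472] [4.2 0.3]
beaker_100_center t 0.74 [238. 133.  23.  28.] [0.7133 0.1438] [-0.2  0.5]
brass_weight_center t 0.42 [308. 190.   6.   9.] [ 0.5614 -0.0406] [3.3 0.5]
rubber_bulb_center s 0.8 [274. 319.  22.  16.] [0.3555 0.253 ] [-3.1  6.8]
rubber_bulb_center t 0.52 [198. 270.  14.  14.] [0.3539 0.2519] [1.4 1.2]
pegs_1_center s 0.46 [338. 255.  31.  14.] [0.368  0.0253] 0
pegs_1_center t 0.38 [334. 222.  25.  19.] [ 0.476  -0.1099] 0
```

```bash
python3 - <<'E'
import cv2
a=cv2.imread("pics/top0.png")[110:310,80:440];cv2.imwrite("pics/crop.png",cv2.resize(a*1.0,None,fx=2.2,fy=2.2,interpolation=3))
E
```

```text
[ WARN:0@0.020] global loadsave.cpp:1063 imwrite_ Unsupported depth image for selected encoder is fallbacked to CV_8U.
```

View pics/crop.png

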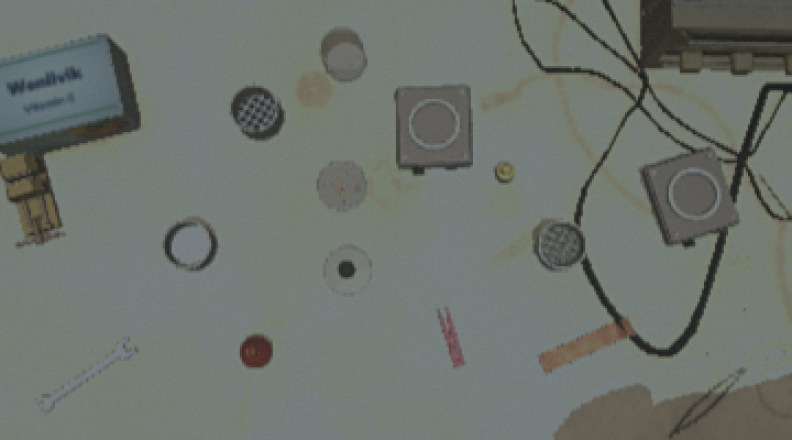

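```bash
cat >> h.py <<'E'
def go(s,x,y,z,zang=None):
    """shift in cm and turn in deg to reach TCP xyz, tool down, jaw axis z at world angle zang (deg, mod 180 nearest)"""
    M=pose(s);R=M[:3,:3]
    cur=np.degrees(np.arctan2(R[1,2],R[0,2]))
    if zang is None: zang=cur
    a=zang+180*np.round((cur-zang)/180)
    zc=np.array([np.cos(np.radians(a)),np.sin(np.radians(a)),0]);yc=np.array([0,0,-1.]);xc=np.cross(yc,zc)
    G=np.c_[xc,yc,zc];rv=Rn.from_matrix(R.T@G).as_rotvec(degrees=True)
    return (R.T@(np.array([x,y,z])-M[:3,3])*100).round(2),rv.round(2),"jaw now",cur.round(1)
E
python3 - <<'E'
from cell import bot
from h import *
s=bot.observe();print(pose(s).round(3))
for a in (0,90,None): print(go(s,.57,.03,.30,a))
E
```

```text
[[-0.951 -0.     0.311  0.202]
 [-0.311  0.    -0.951 -0.618]
 [ 0.    -1.    -0.     0.256]
 [ 0.     0.     0.     1.   ]]
(array([-55.11,  -4.37, -50.15]), array([  0.  , -71.91,   0.  ]), 'jaw now', np.float64(-71.9))
(array([-55.11,  -4.37, -50.15]), array([ 0.  , 18.09,  0.  ]), 'jaw now', np.float64(-71.9))
(array([-55.11,  -4.37, -50.15]), array([0., 0., 0.]), 'jaw now', np.float64(-71.9))
```

Request:
step_arm([
  [-5,-5,-5,0,2,0,-1],
  [-55,-5,-50,0,18,0,-1],
  [-55,-5,-50,0,18,0,-1],
  [-55,-5,-50,0,18,0,-1],
  [-55,-5,-50,0,18,0,-1],
  [-55,-5,-50,0,18,0,-1],
  [-55,-5,-50,0,18,0,-1],
  [-55,-5,-50,0,18,0,-1],
  [-55,-5,-50,0,18,0,-1],
  [-55,-5,-50,0,18,0,-1],
])

```text
clock: 2.25
ee_pos: [0.4446, -0.1893, 0.2992]
tool_rot: [-0.001, 0.0, -0.707, 0.707]
wrist_force: [0.7, 0.3, -0.0]
gripper_width: 1.004
```

```bash
python3 - <<'E'
from cell import bot
from h import *
s=bot.observe();print(s["ee_pos"])
print(go(s,.60,.035,.27,-90))
E
```

```text
[ 0.44456565 -0.18930511  0.29917186]
(array([-15.57,   2.92, -22.41]), array([-0.03,  0.08, -0.05]), 'jaw now', np.float64(-89.9))
```

Request:
step_arm([
  [-15.6,2.9,-22.4,0,0,0,-1],
  [-15.6,2.9,-22.4,0,0,0,-1],
  [-15.6,2.9,-22.4,0,0,0,-1],
  [-15.6,2.9,-22.4,0,0,0,-1],
  [-15.6,2.9,-22.4,0,0,0,-1],
  [-15.6,2.9,-22.4,0,0,0,-1],
  [-15.6,2.9,-22.4,0,0,0,-1],
  [-15.6,2.9,-22.4,0,0,0,-1],
  [-15.6,2.9,-22.4,0,0,0,-1],
])

```text
clock: 3.15
ee_pos: [0.599, 0.0313, 0.2698]
tool_rot: [0.0, -0.0, -0.707, 0.708]
wrist_force: [0.6, 0.3, -0.5]
gripper_width: 0.998
```

```bash
cat >> h.py <<'E'
def look(bot,name,tag,draw=()):
    s=bot.observe();f=bot.grab_frame(name)
    im=f["frame"][:,:,::-1].copy()
    return s,f,im
E
python3 - <<'E'
from cell import bot
from h import *
s,f,im=look(bot,"wrist",0);print(s["ee_pos"])
cv2.imwrite("pics/w1.png",im)
import pickle;pickle.dump((s,f),open("w1.pkl","wb"))
for n in ["shaker_socket","lid_knob","brass_weight_center","beaker_100_center","petri_dish_center"]:
    for d in bot.silhouettes(n,f):
        if d["confidence"]<.3: continue
        print(n,round(d["confidence"],2),np.round(d["bbox"]),ray(f,d["bbox"][:2],.034,s).round(4))
E
```

```text
[0.59903444 0.03134363 0.26975183]
shaker_socket 0.76 [274. 160.  85.  97.] [0.6265 0.0399 0.034 ]
lid_knob 0.7 [206. 290.  23.  34.] [0.4649 0.1268 0.034 ]
brass_weight_center 0.69 [348. 206.  20.  26.] [ 0.5742 -0.0446  0.034 ]
beaker_100_center 0.96 [170.  83.  67.  55.] [0.7155 0.1548 0.034 ]
petri_dish_center 0.62 [185. 215.  50.  49.] [0.5638 0.1438 0.034 ]
```

View pics/w1.png

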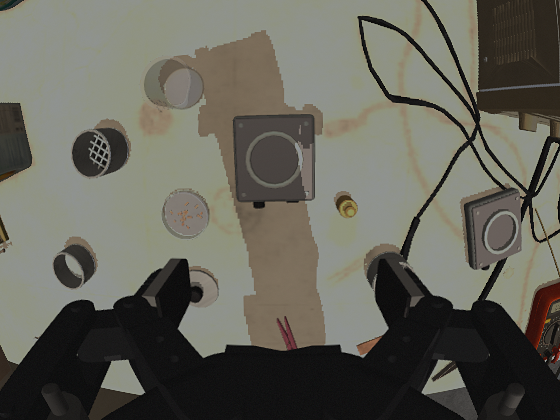

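```bash
cat >> h.py <<'E'
def rect(f,s,x,y,z,half=.05,mm=.25):
    n=int(2*half/(mm/1000));g=(np.arange(n)-n/2)*mm/1000
    X,Y=np.meshgrid(y-g,x-g);# image right = -y, up=+x
    P=np.c_[Y.ravel(),X.ravel(),np.full(X.size,z)]
    uv=proj(f,P,s).astype(np.float32).reshape(n,n,2)
    return cv2.remap(f["frame"][:,:,::-1].copy(),uv[...,0],uv[...,1],cv2.INTER_CUBIC)
def ringfit(f,s,x,y,z,rads,span=.012,mm=.25,signs=None):
    """best shift of rings of radii rads at height z by gradient magnitude"""
    half=max(rads)+span+.006;im=rect(f,s,x,y,z,half,mm);g=cv2.GaussianBlur(cv2.cvtColor(im,cv2.COLOR_BGR2GRAY),(0,0),2).astype(float)
    gx=cv2.Sobel(g,cv2.CV_64F,1,0);gy=cv2.Sobel(g,cv2.CV_64F,0,1)
    n=len(g);t=np.linspace(0,2*np.pi,180,endpoint=False);best=[]
    k=int(span*1000/mm)
    for di in range(-k,k+1,1):
        for dj in range(-k,k+1,1):
            sc=0
            for q,r in enumerate(rads):
                R=r*1000/mm
                c=(n/2+dj+R*np.cos(t)).round().astype(int);w=(n/2+di+R*np.sin(t)).round().astype(int)
                v=gx[w,c]*np.cos(t)+gy[w,c]*np.sin(t)
                sc+=np.clip(np.abs(v),0,60).sum() if not signs else np.clip(signs[q]*v,-30,60).sum()
            best.append((sc,di,dj))
    b=max(best);print("score",b,"mean",np.mean([q[0] for q in best]))
    return np.array([x-b[1]*mm/1000,y-b[2]*mm/1000])
def draw(im,f,s,x,y,prof,col=(0,255,0)):
    for r,z in prof:
        u=proj(f,outline(x,y,[(r,z)]),s);cv2.polylines(im,[np.round(u*8).astype(np.int32)],False,col,1,cv2.LINE_AA,3)
E
python3 - <<'E'
from h import *
import pickle
s,f=pickle.load(open("w1.pkl","rb"))
p=ringfit(f,s,.624,.043,.034,[.032,.0265]);print(p)
ft=pickle.load(open("top.pkl","rb"));fs=pickle.load(open("scene.pkl","rb"))
pt=ringfit(ft,None,.624,.043,.034,[.032,.0265]);print(pt)
psn=ringfit(fs,None,.624,.043,.034,[.032,.0265]);print(psn)
a=cv2.resize(rect(f,s,.624,.043,.034),(400,400))
def dr(im,q):
    for r in(.032,.0265): cv2.circle(im,(int(200-(q[1]-.043)*4000),int(200-(q[0]-.624)*4000)),int(r*4000),(0,255,0),1)
b=cv2.resize(rect(ft,None,.624,.043,.034),(400,400));dr(a,p);dr(b,pt)
cv2.imwrite("pics/r1.png",np.hstack([a,b]))
E
```

```text
score (np.float64(12173.245113727044), -10, 13) mean 3430.46360377651
[0.6265  0.03975]
score (np.float64(6301.345023137354), -1, 2) mean 2426.741793691371
[0.62425 0.0425 ]
score (np.float64(6206.352956212007), -5, 9) mean 2995.477221275665
[0.62525 0.04075]
```

View pics/r1.png

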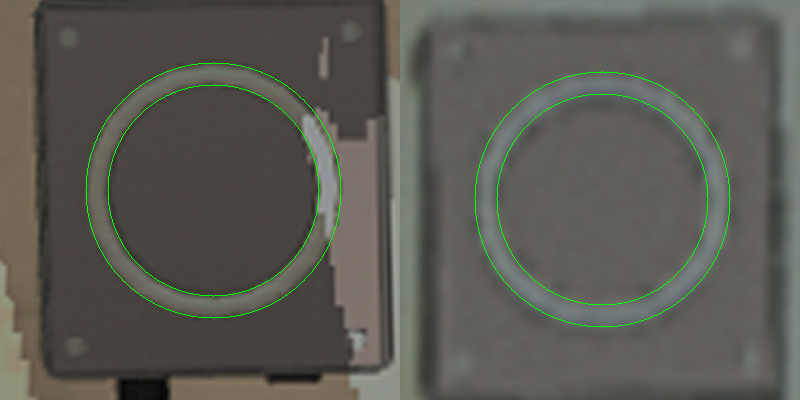

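Request:
step_arm([
  [13.9,4,-29.9,0,0,0,-1],
  [13.9,4,-29.9,0,0,0,-1],
  [13.9,4,-29.9,0,0,0,-1],
  [13.9,4,-29.9,0,0,0,-1],
  [13.9,4,-29.9,0,0,0,-1],
  [13.9,4,-29.9,0,0,0,-1],
  [13.9,4,-29.9,0,0,0,-1],
  [13.9,4,-29.9,0,0,0,-1],
  [13.9,4,-29.9,0,0,0,-1],
  [13.9,4,-29.9,0,0,0,-1],
])

```text
clock: 4.45
ee_pos: [0.461, 0.3303, 0.2297]
tool_rot: [0.0, -0.0, -0.707, 0.707]
wrist_force: [0.5, -0.2, 0.3]
gripper_width: 1.0
```

```bash
python3 - <<'E'
from cell import bot
from h import *
s,f,im=look(bot,"wrist",0);print(s["ee_pos"],np.abs(s["qd"]).max())
import pickle;pickle.dump((s,f),open("w2.pkl","wb"))
p=ringfit(f,s,.487,.337,.042,[.029,.0265]);print(p)
for d in bot.silhouettes("pan_center",f)[:2]: print(d["confidence"],fit(f,np.array(d["bbox"]),PR["pan_center"],s))
draw(im,f,s,*p,PR["pan_center"]);cv2.imwrite("pics/w2.png",im)
E
```

```text
[0.46102099 0.33029682 0.22970936] 0.012825518541843956
score (np.float64(12479.245640604506), 19, 15) mean 4046.5177572690513
[0.48225 0.33325]
0.83 (array([0.4814921 , 0.33550217]), array([-3.7659295 , -2.87335688]))
```

View pics/w2.png

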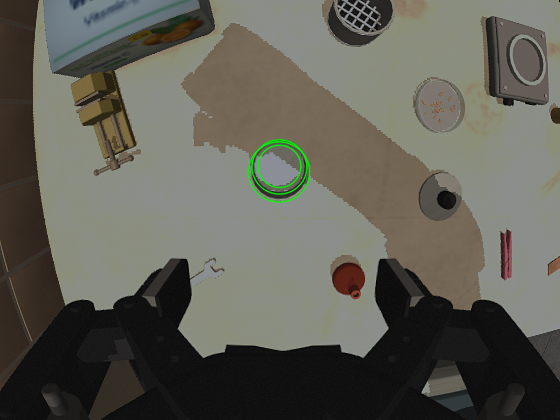

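```bash
python3 - <<'E'
from h import *
import pickle
s,f=pickle.load(open("w2.pkl","rb"))
im=f["frame"][110:230,220:340,::-1].copy();im=cv2.resize(im,None,fx=5,fy=5,interpolation=3)
for r,z in PR["pan_center"][:2]+[(.0265,.042)]:
    u=(proj(f,outline(.48225,.33325,[(r,z)]),s)-[220,110]+.5)*5-.5
    cv2.polylines(im,[np.round(u).astype(np.int32)],False,(0,255,0),1)
cv2.imwrite("pics/w2z.png",im)
E
```

```text
(no output)
```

View pics/w2z.png

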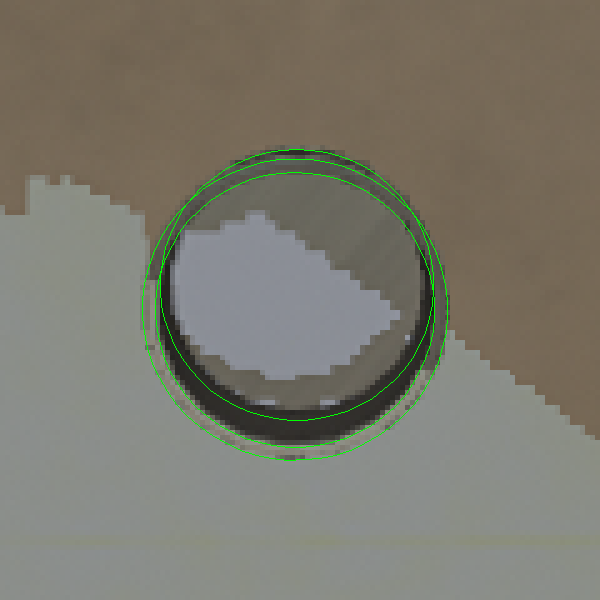

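Request:
step_arm([
  [-2.1,5,-0.3,0,0,0,-1],
  [-2.1,10,-0.3,0,0,0,-1],
  [-2.1,14,-0.3,0,0,0,-1],
  [-2.1,17,-0.3,0,0,0,-1],
  [-2.1,19.5,-0.3,0,0,0,-1],
  [-2.1,19.5,-0.3,0,0,0,-1],
  [-2.1,19.5,-0.3,0,0,0,-1],
])

```text
clock: 5.25
ee_pos: [0.4816, 0.3344, 0.0351]
tool_rot: [-0.0, 0.0, -0.707, 0.707]
wrist_force: [0.5, 0.7, 0.4]
gripper_width: 0.998
```

```bash
python3 - <<'E'
from cell import bot
from h import *
s,f,im=look(bot,"wrist",0);print(s["ee_pos"],s["wrist_force"])
draw(im,f,s,.48225,.33325,PR["pan_center"][:2]);cv2.imwrite("pics/w3.png",im)
E
```

```text
[0.48155926 0.33442202 0.03512771] [0.5448097  0.66377662 0.40259443]
```

View pics/w3.png

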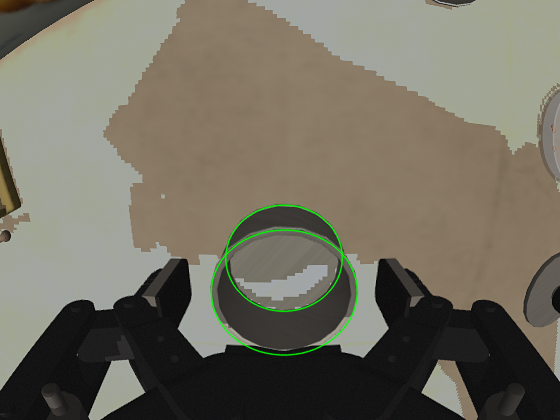

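Request:
step_arm([
  [0,0,0,0,0,0,1],
  [0,0,0,0,0,0,1],
  [0,0,0,0,0,0,1],
  [0,0,0,0,0,0,1],
  [0,0,0,0,0,0,1],
  [0,0,0,0,0,0,1],
], squeeze=40)

```text
clock: 5.9
ee_pos: [0.4819, 0.3353, 0.0365]
tool_rot: [0.001, 0.0, 0.707, -0.707]
wrist_force: [-1.6, -1.6, 9.1]
gripper_width: 0.674
```

Request:
step_arm([
  [0,-3,0,0,0,0,1],
  [0,-8,0,0,0,0,1],
  [0,-13,0,0,0,0,1],
  [-4,-14,3,0,0,0,1],
  [-7,-14,7,0,0,0,1],
  [-10,-14,11,0,0,0,1],
  [-13,-14,15,0,0,0,1],
  [-13,-14,19,0,0,0,1],
  [-13,-14,23,0,0,0,1],
  [-13,-14,26,0,0,0,1],
])

```text
clock: 6.9
ee_pos: [0.6113, 0.0715, 0.175]
tool_rot: [0.0, -0.0, -0.707, 0.708]
wrist_force: [-0.6, -0.2, -2.1]
gripper_width: 0.676
```

Request:
step_arm([
  [-1,0,2,0,0,0,1],
  [-1,0,3,0,0,0,1],
  [-1,0,3,0,0,0,1],
  [-1,0,3,0,0,0,1],
])

```text
clock: 7.3
ee_pos: [0.6209, 0.047, 0.1748]
tool_rot: [0.001, -0.001, 0.708, -0.707]
wrist_force: [0.0, 0.2, -1.1]
gripper_width: 0.669
```

```bash
python3 - <<'E'
from cell import bot
from h import *
s,f,im=look(bot,"wrist",0);print(s["ee_pos"],s["wrist_force"],np.abs(s["qd"]).max())
import pickle;pickle.dump((s,f),open("w4.pkl","wb"))
draw(im,f,s,.6265,.0398,[(.032,.034)]);x,y,z=s["ee_pos"];draw(im,f,s,x,y,[(.029,z+.0055)]);cv2.imwrite("pics/w4.png",im)
E
```

```text
[0.6208784  0.04697449 0.17484356] [ 0.01488965  0.18023919 -1.08062269] 0.015397508693468006
```

View pics/w4.png

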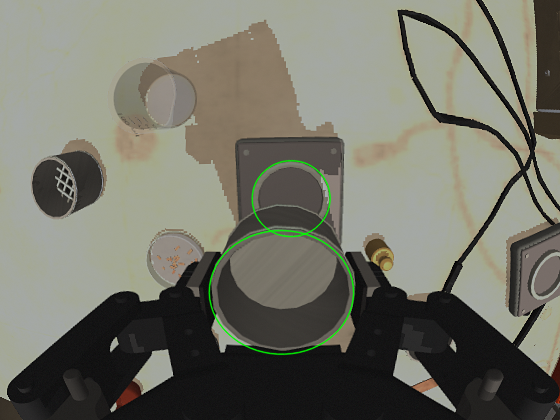

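```bash
python3 - <<'E'
from h import *
import pickle
s,f=pickle.load(open("w4.pkl","rb"));x,y,z=s["ee_pos"]
im=f["frame"][130:360,190:380,::-1].copy();im=cv2.resize(im,None,fx=3,fy=3,interpolation=3)
pr=z+.0055
p=ringfit(f,s,x,y,pr,[.029],.005);print("pan",p,x,y)
q=ringfit(f,s,.6265,.0398,.034,[.032],.006);print("sock",q)
for c,rr in((p,[(.029,pr),(.0265,pr)]),(np.array([.6265,.0398]),[(.032,.034),(.0265,.034)])):
  for r,zz in rr:
    u=(proj(f,outline(*c,[(r,zz)]),s)-[190,130]+.5)*3-.5
    cv2.polylines(im,[np.round(u).astype(np.int32)],False,(0,255,0),1)
cv2.imwrite("pics/w4z.png",im[:600])
E
```

```text
score (np.float64(10008.700789573462), -8, 3) mean 3911.6483844876166
pan [0.6228784  0.04622449] 0.6208783966321474 0.046974486221978064
score (np.float64(5362.755445194144), 5, -2) mean 2374.439707828305
sock [0.62525 0.0403 ]
```

View pics/w4z.png

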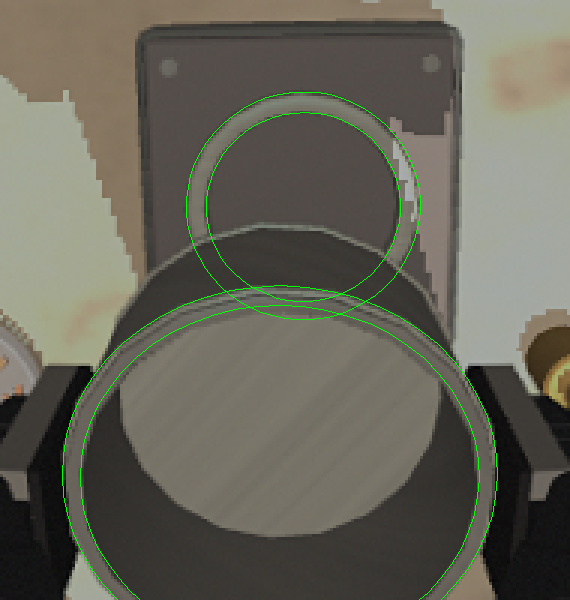

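Request:
step_arm([
  [-0.4,0,0.6,0,0,0,1],
  [-0.4,4,0.6,0,0,0,1],
  [-0.4,7.5,0.6,0,0,0,1],
  [-0.4,9.2,0.6,0,0,0,1],
  [-0.4,9.6,0.6,0,0,0,1],
  [-0.4,9.6,0.6,0,0,0,1],
  [-0.4,9.6,0.6,0,0,0,1],
])

```text
clock: 8.05
ee_pos: [0.6268, 0.0396, 0.0804]
tool_rot: [0.002, 0.0, 0.707, -0.707]
wrist_force: [0.7, 0.3, -0.8]
gripper_width: 0.676
```

```bash
python3 - <<'E'
from cell import bot
from h import *
s=bot.observe();print(s["ee_pos"],s["wrist_force"])
for n in("scene","top"):
    f=bot.grab_frame(n);c=proj(f,[.625,.041,.06])[0].astype(int)
    im=f["frame"][c[1]-35:c[1]+35,c[0]-40:c[0]+40,::-1].copy();im=cv2.resize(im,None,fx=5,fy=5,interpolation=3)
    cv2.imwrite(f"pics/p5{n}.png",im)
a=[cv2.imread(f"pics/p5{n}.png") for n in("scene","top")];cv2.imwrite("pics/p5.png",np.hstack(a))
E
```

```text
[0.62680657 0.03959679 0.08035374] [ 0.7242523   0.33027193 -0.82065952]
```

View pics/p5.png

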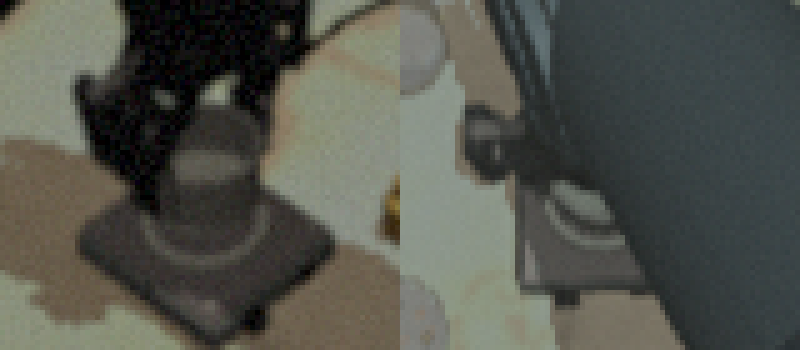

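```bash
cat >> h.py <<'E'
def zoom(bot,n,cands,ctr,tag,w=40,h=35,k=8):
    """cands: list of (x,y,[(r,z)..],color)"""
    f=bot.grab_frame(n);c=proj(f,ctr)[0].astype(int)
    raw=f["frame"][c[1]-h:c[1]+h,c[0]-w:c[0]+w,::-1].copy();raw=cv2.resize(raw,None,fx=k,fy=k,interpolation=3);raw=np.clip(raw*1.5,0,255).astype(np.uint8)
    for x,y,rr,col in cands:
      for r,z in rr:
        u=(proj(f,outline(x,y,[(r,z)]))-[c[0]-w,c[1]-h]+.5)*k-.5
        cv2.polylines(raw,[np.round(u).astype(np.int32)],False,col,1,cv2.LINE_AA)
    cv2.imwrite(f"pics/{tag}.png",raw);return f
E
python3 - <<'E'
from cell import bot
from h import *
b=.044
zoom(bot,"scene",[(.62525,.04075,[(.032,.034)],(0,255,255)),(.6252,.0408,[(.029,b+.006),(.029,b+.042)],(0,255,0)),(.6278,.039,[(.029,b+.006),(.029,b+.042)],(0,0,255))],[.625,.041,.06],"p6")
E
```

```text
(no output)
```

View pics/p6.png

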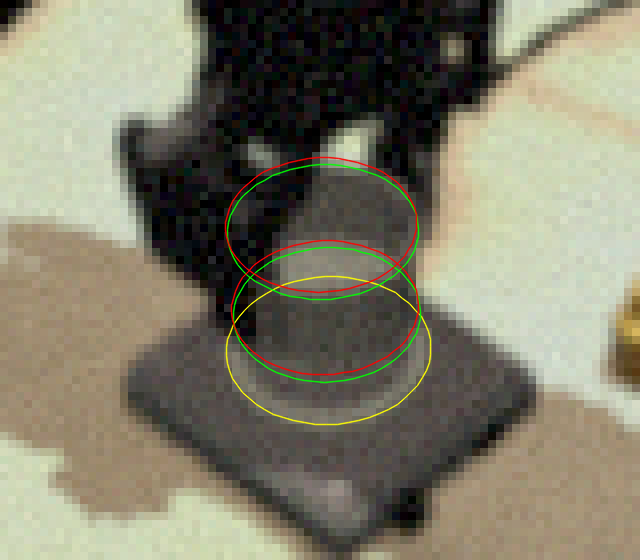

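Request:
step_arm([
  [0.1,0.6,-0.1,0,0,0,1],
  [0.1,0.9,-0.1,0,0,0,1],
  [0.1,1.2,-0.1,0,0,0,1],
  [0.1,1.5,-0.1,0,0,0,1],
  [0.1,1.5,-0.1,0,0,0,1],
])

```text
clock: 8.7
ee_pos: [0.6242, 0.0402, 0.0646]
tool_rot: [-0.0, 0.001, -0.707, 0.707]
wrist_force: [-4.7, -1.4, 9.5]
gripper_width: 0.677
```

Request:
step_arm([
  [0.1,1.5,-0.1,0,0,0,0.2],
  [0.1,1.5,-0.1,0,0,0,-1],
  [0.1,1.5,-0.1,0,0,0,-1],
  [0.1,1.5,-0.1,0,0,0,-1],
])

```text
clock: 9.1
ee_pos: [0.6233, 0.0414, 0.0485]
tool_rot: [0.001, -0.001, 0.707, -0.707]
wrist_force: [-0.3, 0.1, -0.5]
gripper_width: 1.001
```

```bash
python3 - <<'E'
from cell import bot
from h import *
s=bot.observe();print(s["ee_pos"],s["wrist_force"],s["gripper_width"])
b=.028
zoom(bot,"scene",[(.62525,.04075,[(.032,.034),(.029,b+.006),(.029,b+.042)],(0,255,0))],[.625,.041,.06],"p7")
E
```

```text
[0.62331879 0.04139887 0.04852598] [-0.30544121  0.07712735 -0.51202716] 1.0011618564446254
```

View pics/p7.png

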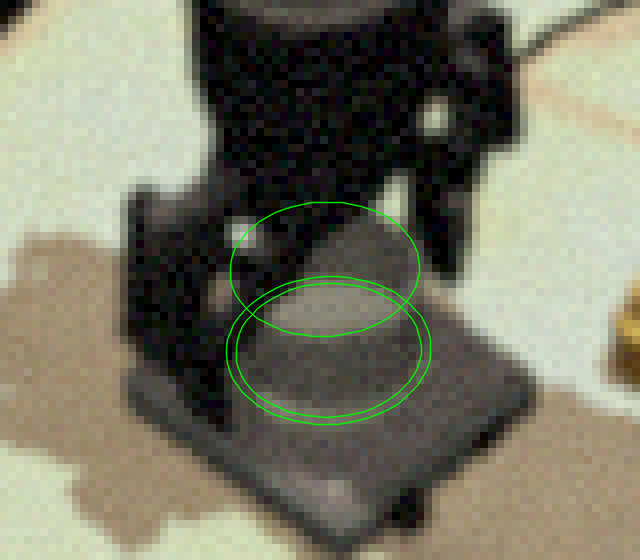

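Request:
step_arm([
  [0,-2,0,0,0,0,-1],
  [0,-6,0,0,0,0,-1],
  [0,-11,0,0,0,0,-1],
  [0,-16,0,0,0,0,-1],
  [2.5,-20,0,0,0,0,-1],
  [2.5,-20,0,0,0,0,-1],
  [2.5,-20,0,0,0,0,-1],
  [2.5,-20,0,0,0,0,-1],
])

```text
clock: 9.95
ee_pos: [0.5978, 0.041, 0.2471]
tool_rot: [0.0, 0.001, -0.707, 0.707]
wrist_force: [-0.3, 0.7, -1.2]
gripper_width: 1.0
```

```bash
python3 - <<'E'
from cell import bot
from h import *
s,f,im=look(bot,"wrist",0);print(s["ee_pos"],s["wrist_force"],np.abs(s["qd"]).max())
import pickle;pickle.dump((s,f),open("w8.pkl","wb"))
p=ringfit(f,s,.6255,.0405,.070,[.029,.0265],.008);print("pan",p)
q=ringfit(f,s,.6255,.0405,.034,[.032],.008);print("sock",q)
im=f["frame"][90:230,210:350,::-1].copy();k=4;im=cv2.resize(im,None,fx=k,fy=k,interpolation=3)
for c,rr in((p,[(.029,.07),(.0265,.07)]),(q,[(.032,.034)])):
  for r,zz in rr:
    u=(proj(f,outline(*c,[(r,zz)]),s)-[210,90]+.5)*k-.5
    cv2.polylines(im,[np.round(u).astype(np.int32)],False,(0,255,0),1)
cv2.imwrite("pics/w8.png",im)
E
```

```text
[0.59778903 0.04098961 0.24711966] [-0.29090427  0.67354156 -1.19307663] 0.015512440159250311
score (np.float64(11098.7317901969), 2, 4) mean 5429.9844640400015
pan [0.625  0.0395]
score (np.float64(5047.544745989077), 13, -2) mean 2659.4683859032984
sock [0.62225 0.041  ]
```

View pics/w8.png

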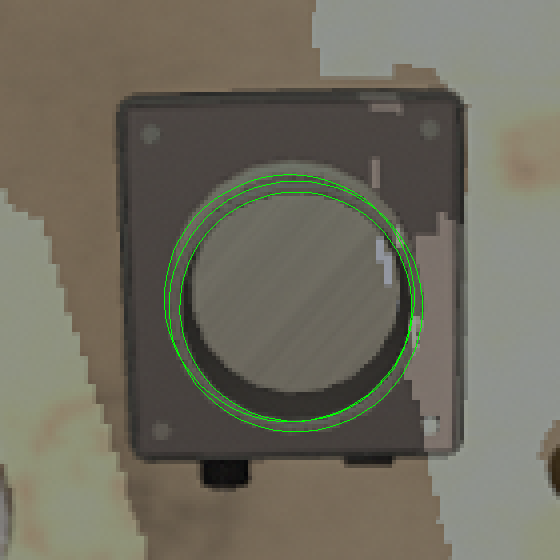

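Request:
step_arm([
  [15.3,1.7,14.9,0,0,0,-1],
  [15.3,1.7,14.9,0,0,0,-1],
  [15.3,1.7,14.9,0,0,0,-1],
  [15.3,1.7,14.9,0,0,0,-1],
  [15.3,1.7,14.9,0,0,0,-1],
  [15.3,1.7,14.9,0,0,0,-1],
  [15.3,1.7,14.9,0,0,0,-1],
  [15.3,1.7,14.9,0,0,0,-1],
])

```text
clock: 10.8
ee_pos: [0.447, -0.1066, 0.2315]
tool_rot: [0.002, -0.001, 0.707, -0.707]
wrist_force: [0.1, 0.6, 0.5]
gripper_width: 1.002
```

```bash
cat >> h.py <<'E'
def wz(f,s,cands,ctr,tag,w=60,k=5):
    c=proj(f,ctr,s)[0].astype(int);a=max(c[0]-w,0);b=max(c[1]-w,0)
    im=f["frame"][b:c[1]+w,a:c[0]+w,::-1].copy();im=cv2.resize(im,None,fx=k,fy=k,interpolation=3)
    for x,y,rr in cands:
      for r,z in rr:
        u=(proj(f,outline(x,y,[(r,z)]),s)-[a,b]+.5)*k-.5
        cv2.polylines(im,[np.round(u).astype(np.int32)],False,(0,255,0),1)
    cv2.imwrite(f"pics/{tag}.png",im)
E
python3 - <<'E'
from cell import bot
from h import *
import pickle
s,f=pickle.load(open("w8.pkl","rb"))
for z in(.06,.065,.07,.075,.08):print(z,end=" ");ringfit(f,s,.625,.0395,z,[.029],.006)
s,f,im=look(bot,"wrist",0);print(s["ee_pos"],np.abs(s["qd"]).max())
p=ringfit(f,s,.472,-.108,.042,[.029,.0265],.01);print(p)
for d in bot.silhouettes("fine_sieve_center",f)[:2]: print(d["confidence"],d["bbox"],fit(f,np.array(d["bbox"]),PR["pan_center"],s))
wz(f,s,[(*p,[(.029,.042),(.0265,.042),(.029,.006)])],[.472,-.108,.03],"w9")
E
```

```text
0.06 score (np.float64(5407.76666712589), -4, 3) mean 3102.70200975051
0.065 score (np.float64(5262.12649363986), -6, -5) mean 2976.130258044207
0.07 score (np.float64(5931.960665051878), -15, -1) mean 2868.070477976982
0.075 score (np.float64(6281.188423577376), -17, -3) mean 2825.1465722092703
0.08 score (np.float64(5329.872011207144), -19, -6) mean 2767.158620254193
[ 0.4470309  -0.10662064  0.23154234] 0.004159733309482187
score (np.float64(13307.924787733324), -22, 6) mean 5484.873875823785
[ 0.4775 -0.1095]
0.77 [285.8, 162.9, 61.6, 61.9] (array([ 0.47574563, -0.11010098]), array([-0.71013389, -0.60449513]))
```

View pics/w9.png

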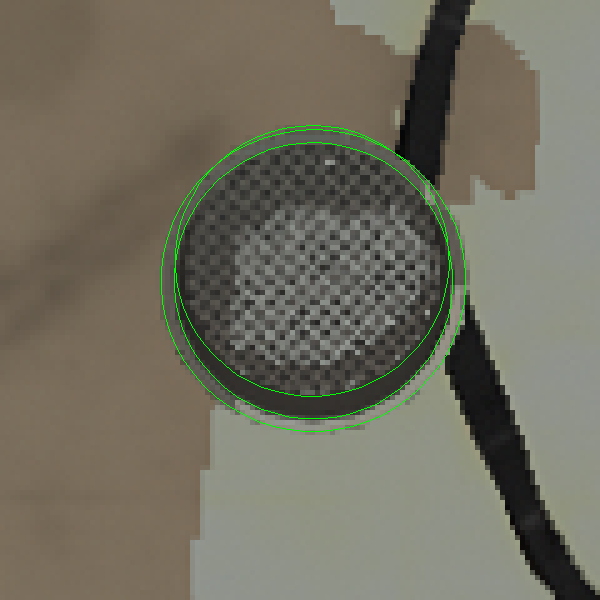

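Request:
step_arm([
  [-3,4,0.3,0,0,0,-1],
  [-3,9,0.3,0,0,0,-1],
  [-3,14,0.3,0,0,0,-1],
  [-3,17,0.3,0,0,0,-1],
  [-3,19.2,0.3,0,0,0,-1],
  [-3,19.2,0.3,0,0,0,-1],
  [-3,19.2,0.3,0,0,0,-1],
])

```text
clock: 11.6
ee_pos: [0.4763, -0.1104, 0.0399]
tool_rot: [0.001, -0.001, 0.707, -0.707]
wrist_force: [-0.4, 0.3, -0.8]
gripper_width: 1.002
```

```bash
python3 - <<'E'
from cell import bot
from h import *
s,f,im=look(bot,"wrist",0);print(s["ee_pos"],s["wrist_force"])
draw(im,f,s,.4775,-.1095,PR["pan_center"][:2]);cv2.imwrite("pics/w10.png",im)
E
```

```text
[ 0.47625382 -0.11035523  0.03987462] [-0.44687631  0.30403434 -0.81640461]
```

View pics/w10.png

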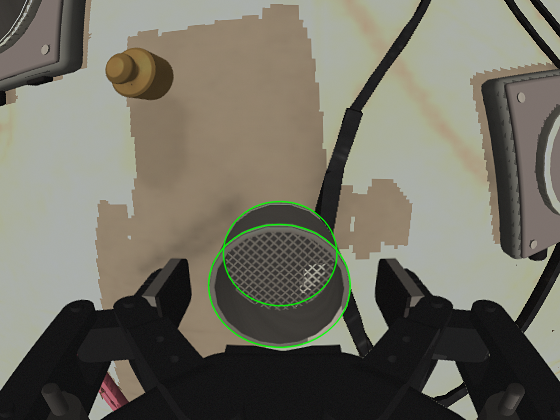

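Request:
step_arm([
  [0,0.1,0,0,0,0,1],
  [0,0.1,0,0,0,0,1],
  [0,0.1,0,0,0,0,1],
  [0,0.1,0,0,0,0,1],
  [0,0.1,0,0,0,0,1],
  [0,0.1,0,0,0,0,1],
], squeeze=40)

```text
clock: 12.25
ee_pos: [0.4766, -0.111, 0.0401]
tool_rot: [-0.001, -0.0, -0.707, 0.707]
wrist_force: [-1.7, 0.5, 9.7]
gripper_width: 0.659
```

Request:
step_arm([
  [0,-3,0,0,0,0,1],
  [0,-8,0,0,0,0,1],
  [0,-13,0,0,0,0,1],
  [-3,-16,-3,0,0,0,1],
  [-6,-17,-6,0,0,0,1],
  [-9,-17,-9,0,0,0,1],
  [-12,-17,-12,0,0,0,1],
  [-14,-17,-14.5,0,0,0,1],
  [-14.2,-17,-15,0,0,0,1],
  [-14.2,-17,-15,0,0,0,1],
])

```text
clock: 13.25
ee_pos: [0.6171, 0.0404, 0.2087]
tool_rot: [0.001, -0.001, 0.707, -0.707]
wrist_force: [-0.6, -0.7, -2.4]
gripper_width: 0.662
```

Request:
step_arm([
  [0,0,0,0,0,0,1],
  [0,0,0,0,0,0,1],
])

```text
clock: 13.45
ee_pos: [0.6167, 0.0372, 0.2087]
tool_rot: [0.0, 0.0, -0.707, 0.708]
wrist_force: [0.2, -0.5, -2.0]
gripper_width: 0.663
```

```bash
python3 - <<'E'
from cell import bot
from h import *
import pickle
s,f,im=look(bot,"wrist",0);print(s["ee_pos"],s["wrist_force"],np.abs(s["qd"]).max())
pickle.dump((s,f),open("w11.pkl","wb"))
x,y,z=s["ee_pos"]
p=ringfit(f,s,x,y,z+.002,[.029],.006);print("held",p-[x,y])
q=ringfit(f,s,.625,.0395,.07,[.029,.0265],.006);print("pan",q)
wz(f,s,[(*p,[(.029,z+.002)]),(*q,[(.029,.07),(.0265,.07)])],[x+.03,y,z],"w11",w=100,k=4)
b=.064+z-.104
zoom(bot,"scene",[(.62525,.04075,[(.029,.034),(.029,.070)],(0,255,255)),(x,y,[(.029,b+.006),(.029,b+.042)],(0,255,0))],[.625,.041,.12],"p11",k=8)
E
```

```text
[0.6167029  0.03716914 0.20871115] [ 0.23218594 -0.54332905 -1.98772524] 0.005171467234347265
score (np.float64(9361.533934100604), -6, 3) mean 4123.4159235968755
held [ 0.0015  -0.00075]
score (np.float64(11137.728260065347), -13, 3) mean 6365.19036706215
pan [0.62825 0.03875]
```

View pics/w11.png

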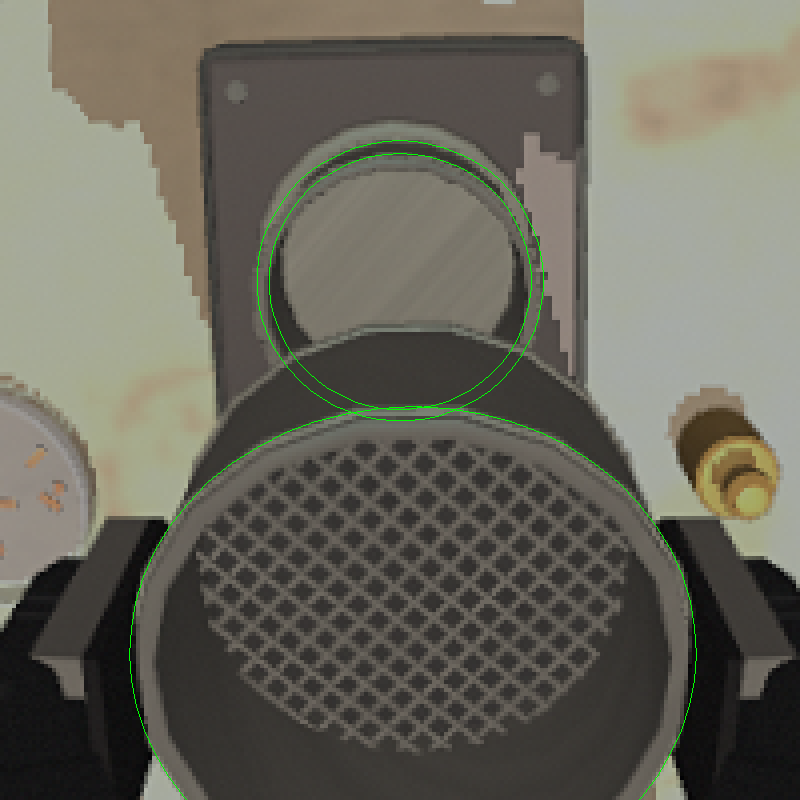

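View pics/p11.png

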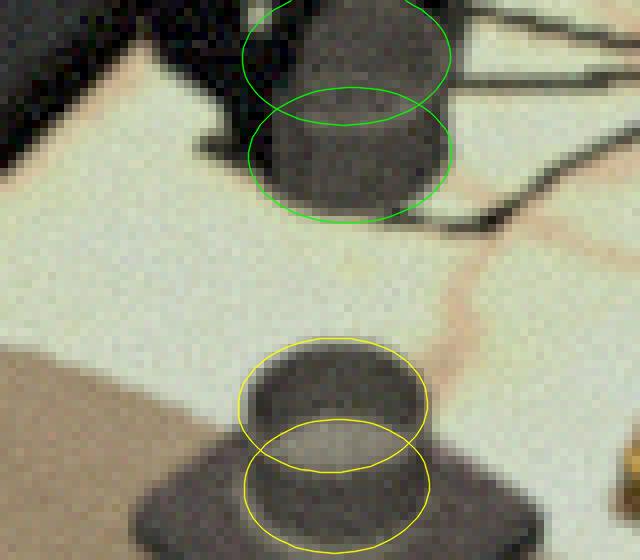

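```bash
python3 - <<'E'
from h import *
import pickle
s,f=pickle.load(open("w11.pkl","rb"))
wz(f,s,[],[.625,.04,.06],"a",w=42,k=9)
wz(f,s,[(.6255,.0398,[(.032,.034),(.0265,.034)]),(.6245,.0393,[(.029,.07),(.0265,.07)])],[.625,.04,.06],"b",w=42,k=9)
a=cv2.imread("pics/a.png");b=cv2.imread("pics/b.png");cv2.imwrite("pics/ab.png",np.hstack([a,b])[:600,:1600] if 0 else cv2.resize(np.hstack([a,b]),(800,400)))
E
```

```text
(no output)
```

View pics/a.png

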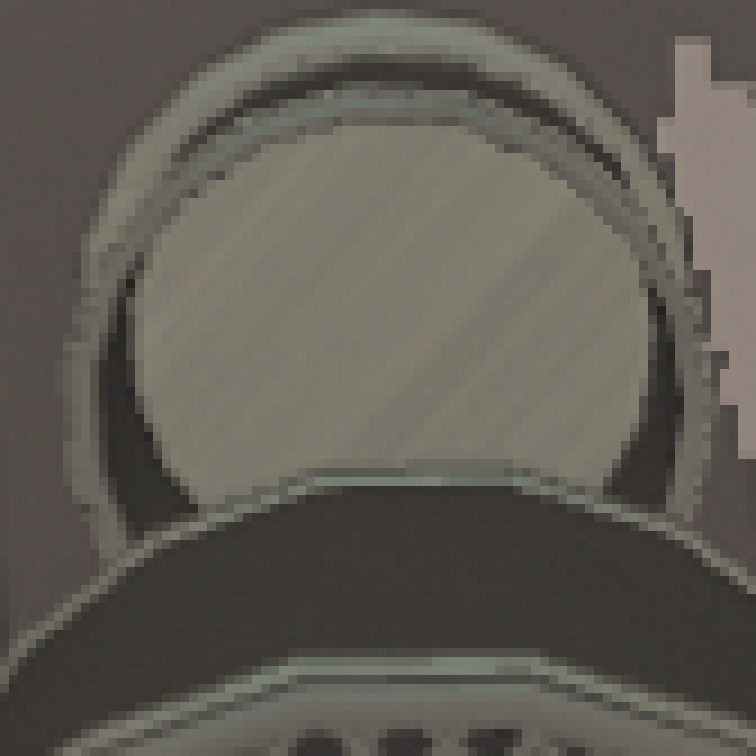

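View pics/b.png

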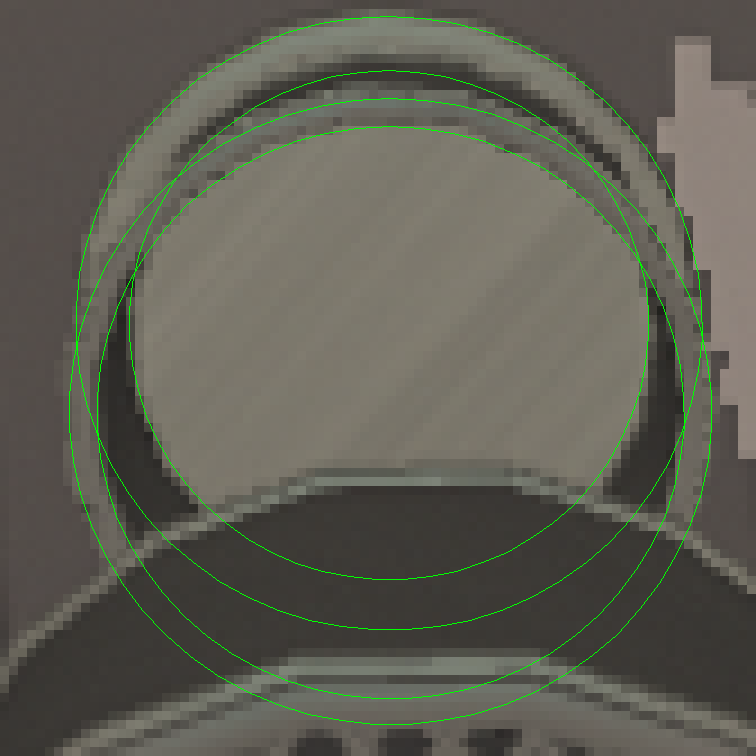

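Request:
step_arm([
  [-0.8,0,-0.3,0,0,0,1],
  [-0.8,4,-0.3,0,0,0,1],
  [-0.8,7,-0.3,0,0,0,1],
  [-0.8,9,-0.3,0,0,0,1],
  [-0.8,9,-0.3,0,0,0,1],
  [-0.8,9,-0.3,0,0,0,1],
])

```text
clock: 14.15
ee_pos: [0.626, 0.0423, 0.1191]
tool_rot: [0.001, -0.0, 0.707, -0.707]
wrist_force: [1.0, 0.2, -0.2]
gripper_width: 0.663
```

```bash
python3 - <<'E'
from cell import bot
from h import *
s=bot.observe();print(s["ee_pos"],s["wrist_force"],s["qd"].round(3))
x,y,z=s["ee_pos"];b=.064+z-.104
zoom(bot,"scene",[(.626,.0405,[(.029,.034),(.029,.070)],(0,255,255)),(x,y,[(.029,b+.006),(.029,b+.042)],(0,255,0))],[.625,.041,.09],"p12",k=8)
E
```

```text
[0.62598897 0.04231888 0.11911057] [ 1.01996206  0.1625311  -0.21597901] [ 0.002 -0.026 -0.006 -0.015 -0.    -0.004 -0.   ]
```

View pics/p12.png

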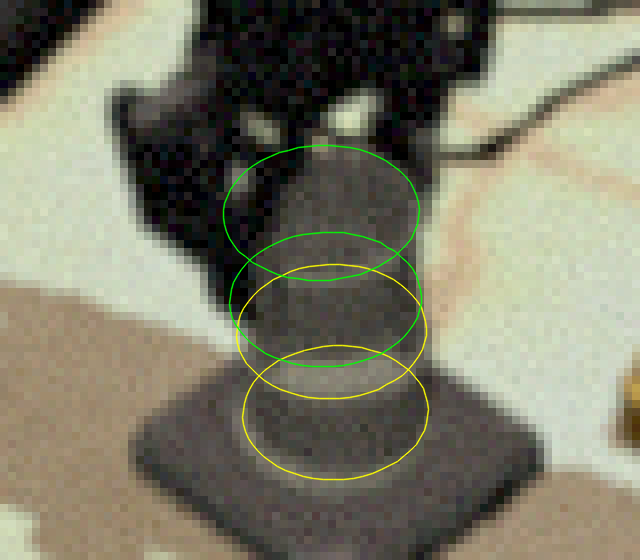

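Request:
step_arm([
  [0.05,0,0.15,0,0,0,1],
  [0.05,0.5,0.15,0,0,0,1],
  [0.05,0.9,0.15,0,0,0,1],
  [0.05,1.2,0.15,0,0,0,1],
  [0.05,1.5,0.15,0,0,0,1],
  [0.05,1.5,0.15,0,0,0,1],
])

```text
clock: 14.8
ee_pos: [0.6249, 0.0407, 0.1042]
tool_rot: [-0.0, 0.001, -0.707, 0.707]
wrist_force: [-2.9, -0.7, 5.4]
gripper_width: 0.66
```

Contact at the seated height (TCP 0.104). Release.

Request:
step_arm([
  [0,0,0,0,0,0,0.2],
  [0,0,0,0,0,0,-1],
  [0,0,0,0,0,0,-1],
  [0,0,0,0,0,0,-1],
  [0,-3,0,0,0,0,-1],
  [0,-8,0,0,0,0,-1],
  [0,-13,0,0,0,0,-1],
  [2,-15,-3,0,0,0,-1],
  [2.5,-15,-6,0,0,0,-1],
  [2.5,-15,-6,0,0,0,-1],
])

```text
clock: 15.8
ee_pos: [0.5988, 0.1067, 0.2551]
tool_rot: [0.004, -0.002, 0.708, -0.706]
wrist_force: [0.2, -0.1, -0.1]
gripper_width: 1.002
```

```bash
python3 - <<'E'
from cell import bot
from h import *
import pickle
s,f,im=look(bot,"wrist",0);print(s["ee_pos"],s["wrist_force"],np.abs(s["qd"]).max())
pickle.dump((s,f),open("w13.pkl","wb"))
wz(f,s,[(.6255,.0395,[(.032,.034)]),(.6255,.0395,[(.029,.106),(.0265,.106)])],[.625,.04,.08],"w13",w=60,k=6)
zoom(bot,"scene",[(.626,.0405,[(.029,.034),(.029,.070),(.029,.106)],(0,255,0))],[.625,.041,.08],"p13",k=8)
cv2.imwrite("pics/w13f.png",im)
E
```

```text
[0.59879438 0.10668333 0.25506717] [ 0.23551382 -0.07053685 -0.10993125] 0.057808735548777766
```

View pics/w13.png

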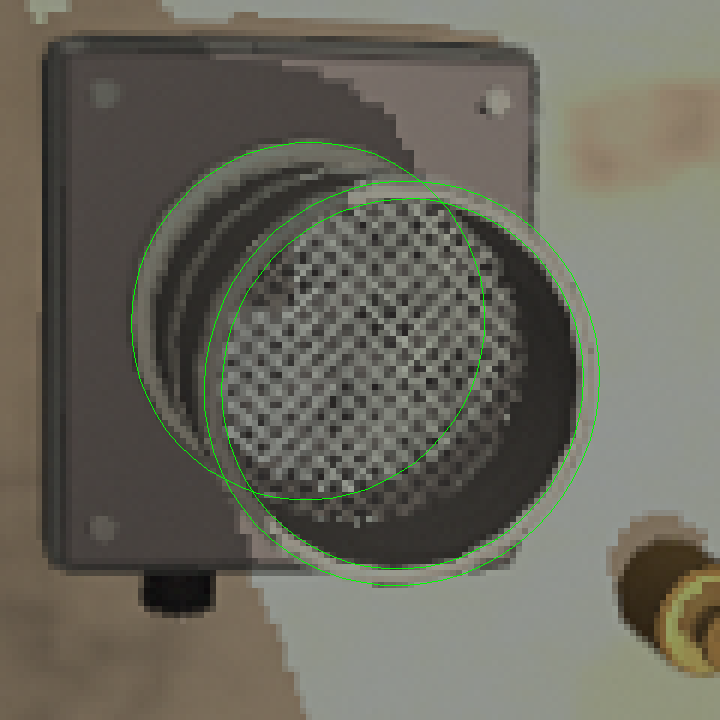

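View pics/p13.png

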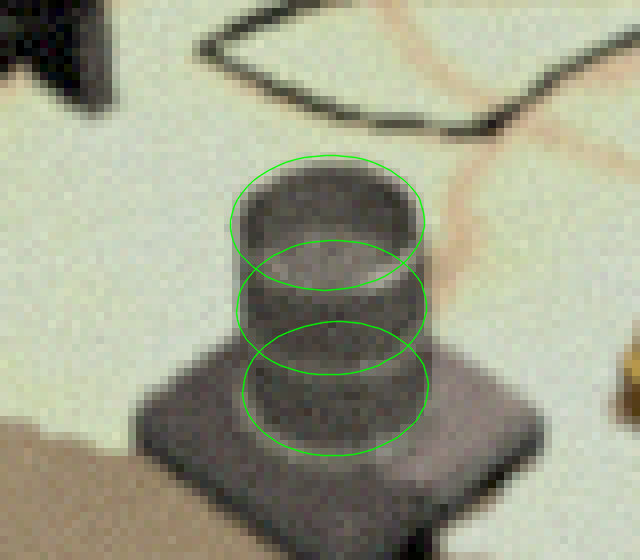

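View pics/w13f.png

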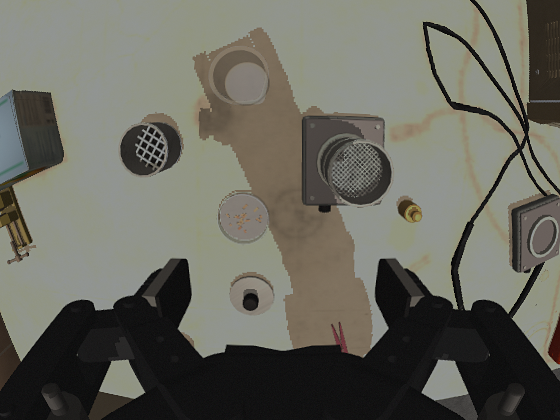

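Request:
step_arm([
  [-1.2,0,-15.2,0,0,0,-1],
  [-1.2,0,-15.2,0,0,0,-1],
  [-1.2,0,-15.2,0,0,0,-1],
  [-1.2,0,-15.2,0,0,0,-1],
  [-1.2,0,-15.2,0,0,0,-1],
  [-1.2,0,-15.2,0,0,0,-1],
  [-1.2,0,-15.2,0,0,0,-1],
])

```text
clock: 16.6
ee_pos: [0.6123, 0.2498, 0.2533]
tool_rot: [0.001, -0.001, -0.706, 0.708]
wrist_force: [-1.2, 0.1, 0.5]
gripper_width: 0.999
```

```bash
python3 - <<'E'
from cell import bot
from h import *
s,f,im=look(bot,"wrist",0);print(s["ee_pos"],np.abs(s["qd"]).max())
p=ringfit(f,s,.638,.259,.056,[.029,.0265],.012);print(p)
for d in bot.silhouettes("coarse_sieve_center",f)[:2]: print(d["confidence"],d["bbox"],fit(f,np.array(d["bbox"]),PR["coarse_sieve_center"],s))
wz(f,s,[(*p,[(.029,.056),(.0265,.056),(.029,.006)])],[*p,.03],"w14")
E
```

```text
[0.6123326  0.24981927 0.25332845] 0.00763830578047167
score (np.float64(14873.328779531203), -20, 22) mean 5357.681901423451
[0.643  0.2535]
0.96 [281.1, 162.8, 61.5, 57.5] (array([0.63979379, 0.25018465]), array([-2.10105065,  2.78145107]))
```

View pics/w14.png

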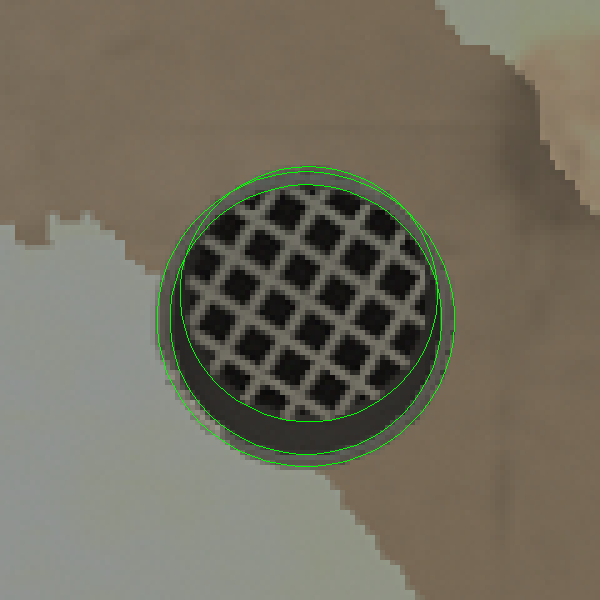

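Request:
step_arm([
  [-3,4,-0.3,0,0,0,-1],
  [-3,9,-0.3,0,0,0,-1],
  [-3,13.5,-0.3,0,0,0,-1],
  [-3,17,-0.3,0,0,0,-1],
  [-3,20,-0.3,0,0,0,-1],
  [-3,20,-0.3,0,0,0,-1],
  [-3,20,-0.3,0,0,0,-1],
])

```text
clock: 17.4
ee_pos: [0.6419, 0.2553, 0.0542]
tool_rot: [-0.0, 0.0, -0.707, 0.707]
wrist_force: [-0.7, 0.9, 0.2]
gripper_width: 1.0
```

```bash
python3 - <<'E'
from cell import bot
from h import *
s,f,im=look(bot,"wrist",0);print(s["ee_pos"],s["wrist_force"])
draw(im,f,s,.643,.2535,PR["coarse_sieve_center"][:2]);cv2.imwrite("pics/w15.png",im)
E
```

```text
[0.6418966  0.25526161 0.0542075 ] [-0.70016655  0.91852729  0.21177304]
```

View pics/w15.png

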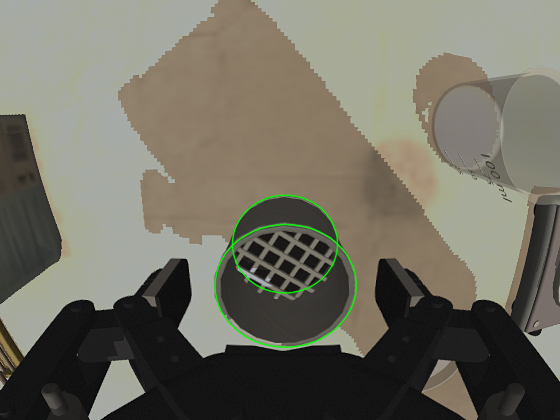

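Request:
step_arm([
  [0,0.2,0.1,0,0,0,-1],
  [0,0.2,0.1,0,0,0,1],
  [0,0.2,0.1,0,0,0,1],
  [0,0.2,0.1,0,0,0,1],
  [0,0.2,0.1,0,0,0,1],
  [0,0.2,0.1,0,0,0,1],
  [0,0.2,0.1,0,0,0,1],
], squeeze=40)

```text
clock: 18.15
ee_pos: [0.6424, 0.2548, 0.0531]
tool_rot: [0.001, 0.0, 0.707, -0.707]
wrist_force: [-0.9, -1.4, 7.1]
gripper_width: 0.661
```

Request:
step_arm([
  [0,-3,0,0,0,0,1],
  [0,-8,0,0,0,0,1],
  [0,-13,0,0,0,0,1],
  [0,-18,0,0,0,0,1],
  [1,-20.5,4,0,0,0,1],
  [2,-20.5,8,0,0,0,1],
  [2.5,-20.5,12.5,0,0,0,1],
  [2.5,-20.5,17,0,0,0,1],
  [2.5,-20.5,20,0,0,0,1],
  [2.5,-20.5,21.2,0,0,0,1],
])

```text
clock: 19.15
ee_pos: [0.6167, 0.0377, 0.2566]
tool_rot: [0.001, -0.001, -0.706, 0.708]
wrist_force: [0.4, -0.5, -0.9]
gripper_width: 0.659
```

Request:
step_arm([
  [0,0,0,0,0,0,1],
  [0,0,0,0,0,0,1],
  [0,0,0,0,0,0,1],
])

```text
clock: 19.45
ee_pos: [0.6167, 0.0456, 0.2567]
tool_rot: [0.002, -0.002, 0.708, -0.707]
wrist_force: [-0.8, 0.8, -0.6]
gripper_width: 0.659
```

```bash
python3 - <<'E'
from cell import bot
from h import *
import pickle
s,f,im=look(bot,"wrist",0);print(s["ee_pos"],s["wrist_force"],np.abs(s["qd"]).max())
x,y,z=s["ee_pos"]
p=ringfit(f,s,x,y,z+.003,[.029],.006);print("held",p-[x,y])
wz(f,s,[(*p,[(.029,z+.003)]),(.6255,.0395,[(.029,.106),(.0265,.106)])],[x+.03,y,z-.05],"w16",w=75,k=5)
b=.100+z-.1531
zoom(bot,"scene",[(.626,.0405,[(.029,.034),(.029,.070),(.029,.106)],(0,255,255)),(x,y,[(.029,b+.006),(.029,b+.056)],(0,255,0))],[.625,.041,.14],"p16",k=7,h=42)
E
```

```text
[0.61673735 0.04562153 0.25669744] [-0.8156565   0.83339531 -0.58713588] 0.007210294236178347
score (np.float64(9287.487524834813), -6, 3) mean 4253.278668755326
held [ 0.0015  -0.00075]
```

View pics/w16.png

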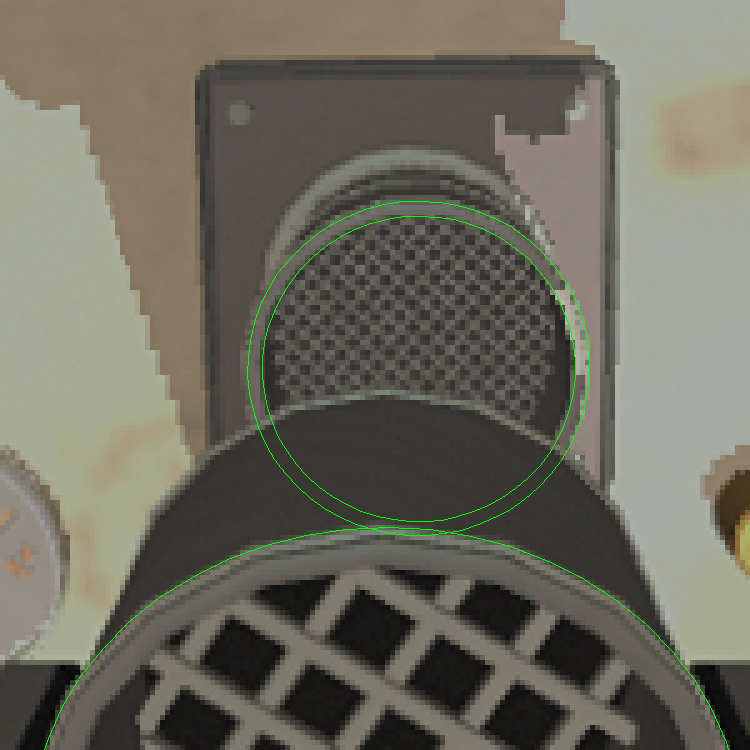

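View pics/p16.png

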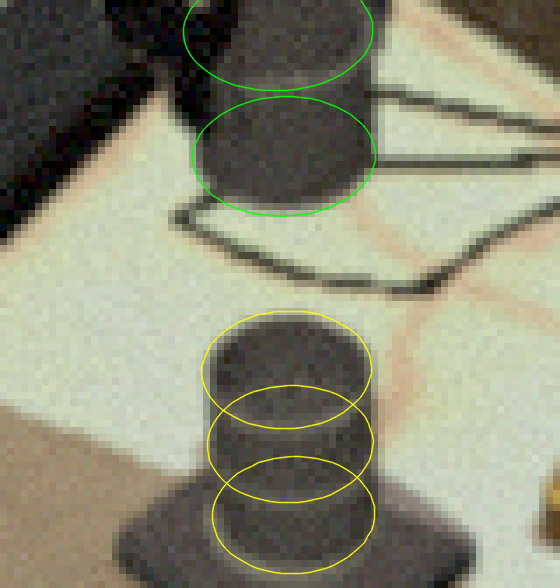

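Request:
step_arm([
  [-0.8,0,0.5,0,0,0,1],
  [-0.8,4,0.5,0,0,0,1],
  [-0.8,7,0.5,0,0,0,1],
  [-0.8,8.8,0.5,0,0,0,1],
  [-0.8,8.8,0.5,0,0,0,1],
  [-0.8,8.8,0.5,0,0,0,1],
  [-0.8,8.8,0.5,0,0,0,1],
])

```text
clock: 20.25
ee_pos: [0.6262, 0.0379, 0.1702]
tool_rot: [0.002, 0.0, 0.707, -0.707]
wrist_force: [0.3, 0.3, -2.2]
gripper_width: 0.653
```

```bash
python3 - <<'E'
from cell import bot
from h import *
s=bot.observe();print(s["ee_pos"],s["wrist_force"],np.abs(s["qd"]).max())
x,y,z=s["ee_pos"];b=.1+z-.1531
zoom(bot,"scene",[(.626,.0405,[(.029,.034),(.029,.070),(.029,.106)],(0,255,255)),(x,y,[(.029,b+.006),(.029,b+.056)],(0,255,0))],[.625,.041,.12],"p17",k=8)
print(bot.observe()["ee_pos"])
E
```

```text
[0.62621494 0.0379479  0.17022721] [ 0.28140464  0.26295856 -2.20603072] 0.006363012716076471
[0.62612581 0.03794188 0.17026347]
```

View pics/p17.png

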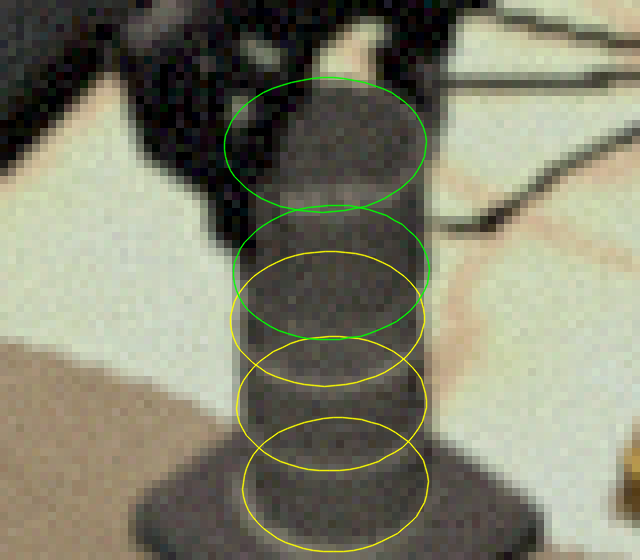

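Request:
step_arm([
  [0.1,0,-0.2,0,0,0,1],
  [0.1,0.6,-0.2,0,0,0,1],
  [0.1,1.0,-0.2,0,0,0,1],
  [0.1,1.4,-0.2,0,0,0,1],
  [0.1,1.7,-0.2,0,0,0,1],
  [0.1,1.7,-0.2,0,0,0,1],
])

```text
clock: 20.9
ee_pos: [0.6243, 0.0397, 0.1529]
tool_rot: [-0.001, 0.0, -0.707, 0.707]
wrist_force: [-4.1, -1.4, 9.6]
gripper_width: 0.653
```

Request:
step_arm([
  [0,0,0,0,0,0,0.2],
  [0,0,0,0,0,0,-1],
  [0,0,0,0,0,0,-1],
  [0,0,0,0,0,0,-1],
  [0,-3,0,0,0,0,-1],
  [0,-8,0,0,0,0,-1],
  [0,-12,0,0,0,0,-1],
  [3,-12,-3,0,0,0,-1],
  [5,-12,-5,0,0,0,-1],
  [5,-12,-5,0,0,0,-1],
])

```text
clock: 21.9
ee_pos: [0.5712, 0.0938, 0.2721]
tool_rot: [0.002, -0.003, 0.708, -0.706]
wrist_force: [0.2, -0.0, -1.0]
gripper_width: 0.999
```

```bash
python3 - <<'E'
from cell import bot
from h import *
import pickle
s,f,im=look(bot,"wrist",0);print(s["ee_pos"],s["wrist_force"],np.abs(s["qd"]).max())
pickle.dump((s,f),open("w18.pkl","wb"))
p=ringfit(f,s,.625,.0397,.156,[.029,.0265],.008);print("coarse",p)
wz(f,s,[(*p,[(.029,.156),(.0265,.156)])],[.625,.04,.1],"w18",w=70,k=5)
zoom(bot,"scene",[(.626,.0405,[(.029,.034),(.029,.070),(.029,.106),(.029,.156)],(0,255,0))],[.625,.041,.1],"p18",k=7,h=42)
for n in ["lid_knob"]:
  for d in bot.silhouettes(n,f)[:2]:print(d["confidence"],d["bbox"],fit(f,np.array(d["bbox"]),PR[n],s))
E
```

```text
[0.57124795 0.09384799 0.27212438] [ 0.15667619 -0.00143679 -1.04184018] 0.05575490019345686
score (np.float64(15777.858225254793), -1, 2) mean 7228.985603793679
coarse [0.62525 0.0392 ]
0.91 [245.0, 271.6, 39.4, 38.5] (array([0.44871045, 0.14197217]), array([4.70693595, 1.93920551]))
```

View pics/w18.png

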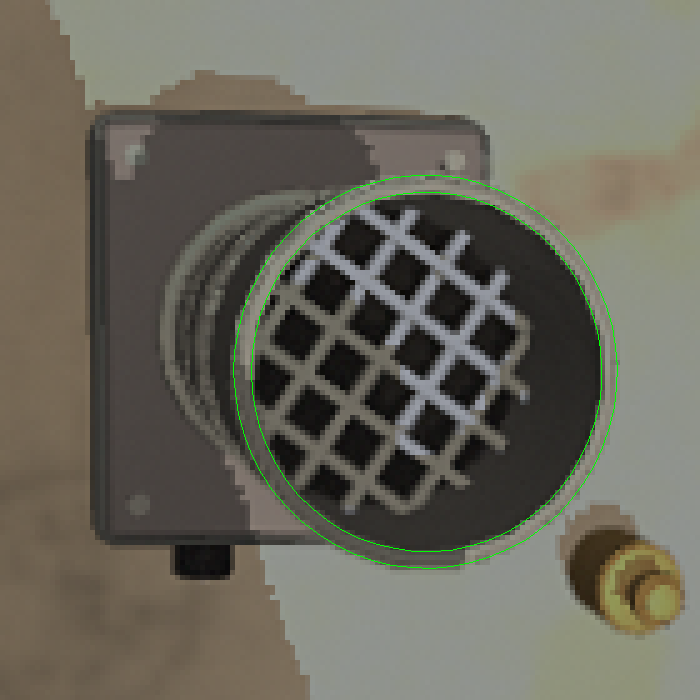

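View pics/p18.png

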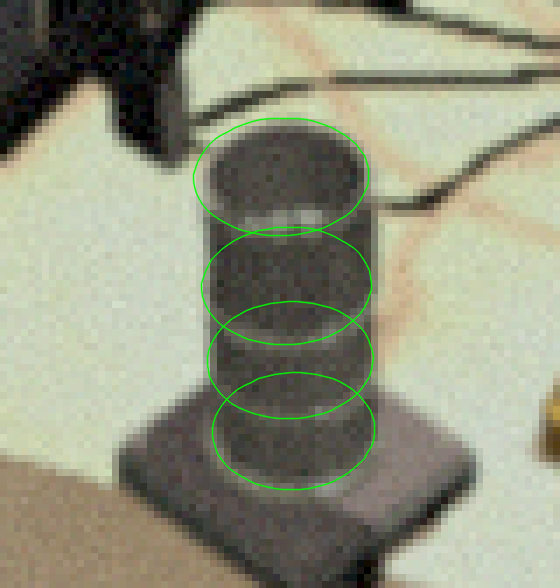

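Request:
step_arm([
  [4,0,-1,0,0,0,-1],
  [8,1,-3,0,0,0,-1],
  [12,3,-4.9,0,0,0,-1],
  [14.1,5,-4.9,0,0,0,-1],
  [14.1,5,-4.9,0,0,0,-1],
  [14.1,5,-4.9,0,0,0,-1],
  [14.1,5,-4.9,0,0,0,-1],
])

```text
clock: 22.75
ee_pos: [0.4348, 0.138, 0.2223]
tool_rot: [0.001, 0.001, 0.707, -0.707]
wrist_force: [0.6, -0.3, 0.7]
gripper_width: 0.998
```

```bash
python3 - <<'E'
from cell import bot
from h import *
import pickle
s,f,im=look(bot,"wrist",0);print(s["ee_pos"],s["wrist_force"],np.abs(s["qd"]).max())
pickle.dump((s,f),open("w19.pkl","wb"))
p=ringfit(f,s,.452,.144,.009,[.029],.010);print("disc",p)
q=ringfit(f,s,.452,.144,.031,[.010],.010);print("knob",q)
wz(f,s,[(*p,[(.029,.009),(.029,.006)]),(*q,[(.010,.031)])],[.452,.144,.01],"w19",w=60,k=6)
E
```

```text
[0.43479858 0.13801296 0.22233978] [ 0.63475948 -0.27630318  0.73832844] 0.0041243554221357046
score (np.float64(4558.346602479871), 1, -9) mean 833.466095303791
disc [0.45175 0.14625]
score (np.float64(10754.625557129813), -3, -8) mean 1419.5548588495842
knob [0.45275 0.146  ]
```

View pics/w19.png

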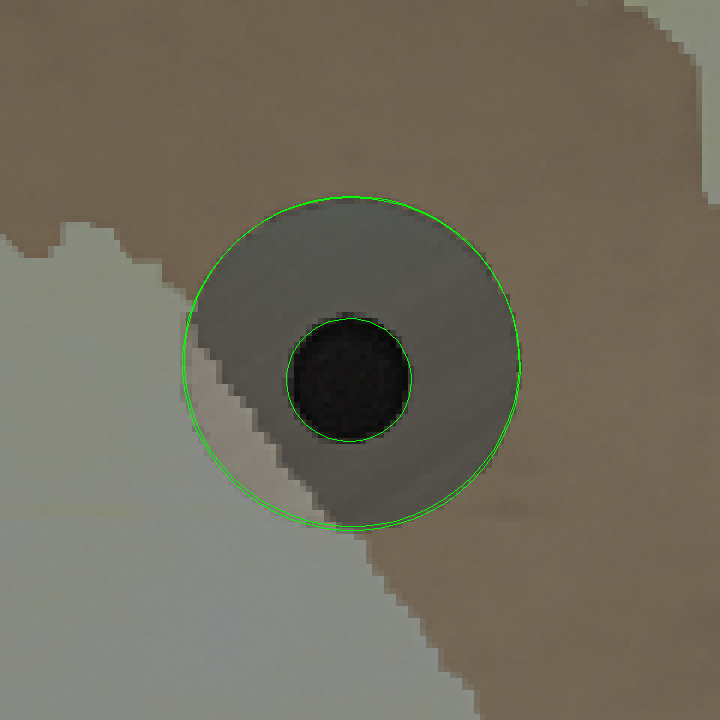

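Request:
step_arm([
  [-1.8,4,-0.8,0,0,0,-1],
  [-1.8,9,-0.8,0,0,0,-0.3],
  [-1.8,13.5,-0.8,0,0,0,0],
  [-1.8,16,-0.8,0,0,0,0],
  [-1.8,17.7,-0.8,0,0,0,0],
  [-1.8,17.7,-0.8,0,0,0,0],
  [-1.8,17.7,-0.8,0,0,0,0],
])

```text
clock: 23.5
ee_pos: [0.4518, 0.1465, 0.0451]
tool_rot: [0.001, -0.0, 0.707, -0.707]
wrist_force: [1.0, 0.3, 0.5]
gripper_width: 0.501
```

```bash
python3 - <<'E'
from cell import bot
from h import *
s,f,im=look(bot,"wrist",0);print(s["ee_pos"],s["wrist_force"],s["gripper_width"])
draw(im,f,s,.4525,.146,[(.01,.031)]);cv2.imwrite("pics/w20.png",im)
E
```

```text
[0.45184246 0.14649992 0.04505206] [0.98941173 0.25617286 0.47534533] 0.5012769574937816
```

View pics/w20.png

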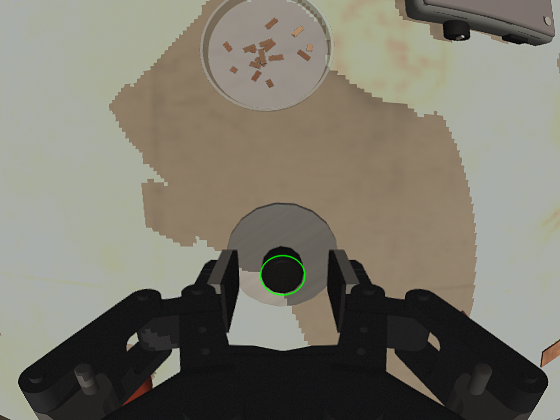

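Request:
step_arm([
  [-0.05,0.4,0,0,0,0,0],
  [-0.05,0.4,0,0,0,0,0.3],
  [-0.05,0.4,0,0,0,0,1],
  [-0.05,0.4,0,0,0,0,1],
  [-0.05,0.4,0,0,0,0,1],
  [-0.05,0.4,0,0,0,0,1],
  [-0.05,0.4,0,0,0,0,1],
], squeeze=40)

```text
clock: 24.25
ee_pos: [0.4517, 0.1465, 0.0413]
tool_rot: [0.001, -0.0, 0.707, -0.707]
wrist_force: [-0.5, 0.4, 5.9]
gripper_width: 0.208
```

Request:
step_arm([
  [0,-3,0,0,0,0,1],
  [0,-8,0,0,0,0,1],
  [0,-13,0,0,0,0,1],
  [0,-18,0,0,0,0,1],
  [0,-23,0,0,0,0,1],
  [-4,-23.5,2.6,0,0,0,1],
  [-8,-23.5,5.2,0,0,0,1],
  [-12,-23.5,7.8,0,0,0,1],
  [-14.5,-23.5,9.5,0,0,0,1],
  [-15.5,-23.5,10.3,0,0,0,1],
])

```text
clock: 25.25
ee_pos: [0.6081, 0.0407, 0.275]
tool_rot: [0.001, -0.001, -0.707, 0.707]
wrist_force: [-0.2, -0.6, -1.8]
gripper_width: 0.209
```

Request:
step_arm([
  [0,0,0,0,0,0,1],
  [0,0,0,0,0,0,1],
  [0,0,0,0,0,0,1],
])

```text
clock: 25.55
ee_pos: [0.6051, 0.0455, 0.2758]
tool_rot: [0.001, -0.002, 0.707, -0.707]
wrist_force: [-0.0, -0.6, -1.3]
gripper_width: 0.21
```

```bash
python3 - <<'E'
from cell import bot
from h import *
import pickle
s,f,im=look(bot,"wrist",0);print(s["ee_pos"],s["wrist_force"],s["gripper_width"],np.abs(s["qd"]).max())
x,y,z=s["ee_pos"];b=z-.0413
p=ringfit(f,s,x,y,b+.009,[.029],.006);print("held disc",p-[x,y])
q=ringfit(f,s,.625,.0395,.156,[.029,.0265],.006);print("coarse",q)
wz(f,s,[(*p,[(.029,b+.009)]),(*q,[(.029,.156),(.0265,.156)])],[x+.02,y,z-.05],"w21",w=75,k=5)
zoom(bot,"scene",[(.6255,.0405,[(.029,.156)],(0,255,255)),(x,y,[(.029,b+.006),(.01,b+.031)],(0,255,0))],[.625,.041,.18],"p21",k=7,h=42)
E
```

```text
[0.60510309 0.04549641 0.27578135] [-0.01532072 -0.56092124 -1.31925699] 0.21024436759022208 0.005959623291132544
score (np.float64(6845.796964069717), 2, 3) mean 2127.3694508983253
held disc [-0.0005  -0.00075]
score (np.float64(11709.684754581533), -2, 2) mean 6767.02039831433
coarse [0.6255 0.039 ]
```

View pics/w21.png

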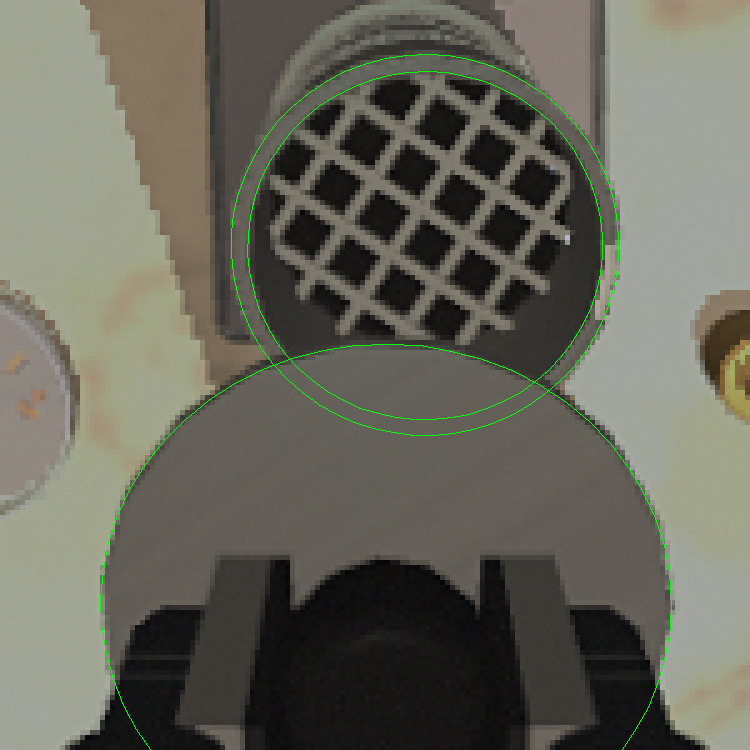

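View pics/p21.png

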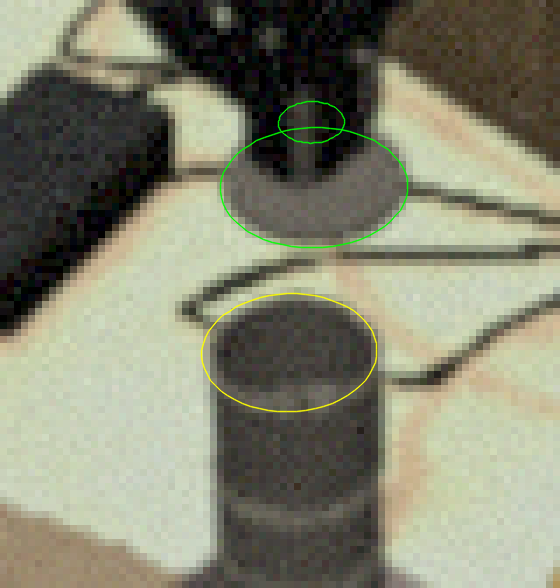

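Request:
step_arm([
  [-2.05,0,0.55,0,0,0,1],
  [-2.05,3,0.55,0,0,0,1],
  [-2.05,5.5,0.55,0,0,0,1],
  [-2.05,6.8,0.55,0,0,0,1],
  [-2.05,6.8,0.55,0,0,0,1],
  [-2.05,6.8,0.55,0,0,0,1],
  [-2.05,6.8,0.55,0,0,0,1],
])

```text
clock: 26.35
ee_pos: [0.6278, 0.0386, 0.2093]
tool_rot: [0.002, 0.0, 0.707, -0.707]
wrist_force: [-0.1, 0.5, -0.8]
gripper_width: 0.212
```

```bash
python3 - <<'E'
from cell import bot
from h import *
s,f,im=look(bot,"wrist",0);print(s["ee_pos"],s["wrist_force"],np.abs(s["qd"]).max())
x,y,z=s["ee_pos"];b=z-.0413
p=ringfit(f,s,x,y,b+.009,[.029],.006);print("held disc",p-[x,y],p)
zoom(bot,"scene",[(.6255,.0405,[(.029,.156)],(0,255,255)),(x,y,[(.029,b+.006),(.01,b+.031)],(0,255,0))],[.625,.041,.16],"p22",k=8)
E
```

```text
[0.62781935 0.03857524 0.20929439] [-0.14808902  0.46929003 -0.78127316] 0.003034144532763113
score (np.float64(6265.512466975144), 2, 3) mean 2232.3364015416
held disc [-0.0005  -0.00075] [0.62731935 0.03782524]
```

View pics/p22.png

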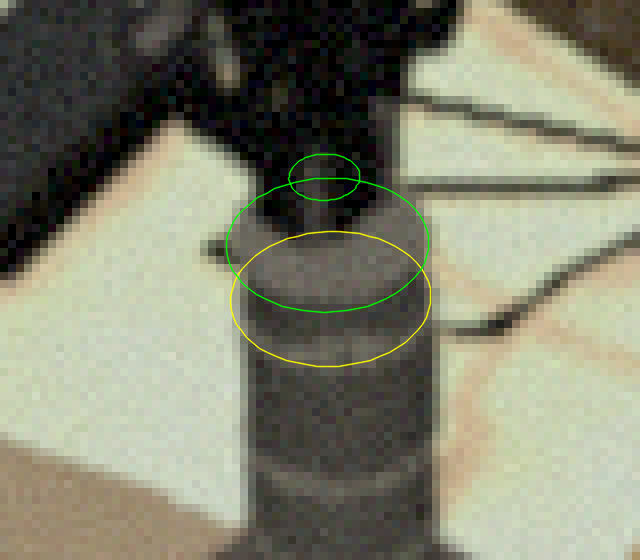

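Correct 2 mm back in x, 1 mm in y, then lower 1.8 cm.

Request:
step_arm([
  [0.2,0,-0.1,0,0,0,1],
  [0.2,0.6,-0.1,0,0,0,1],
  [0.2,1.0,-0.1,0,0,0,1],
  [0.2,1.4,-0.1,0,0,0,1],
  [0.2,1.8,-0.1,0,0,0,1],
  [0.2,1.8,-0.1,0,0,0,1],
])

```text
clock: 27.05
ee_pos: [0.6261, 0.0394, 0.1914]
tool_rot: [0.001, 0.0, 0.707, -0.707]
wrist_force: [-3.8, -0.6, 9.8]
gripper_width: 0.212
```

Request:
step_arm([
  [0,0,0,0,0,0,0.4],
  [0,0,0,0,0,0,0],
  [0,0,0,0,0,0,-0.2],
  [0,-1,0,0,0,0,-0.2],
  [0,-4,0,0,0,0,-0.2],
  [0,-9,0,0,0,0,-0.2],
  [3,-10,-4,0,0,0,-1],
  [6,-10,-7,0,0,0,-1],
  [7,-10,-9,0,0,0,-1],
  [7,-10,-9,0,0,0,-1],
])

```text
clock: 28.05
ee_pos: [0.5529, 0.1334, 0.291]
tool_rot: [0.003, -0.003, 0.708, -0.706]
wrist_force: [0.2, -0.1, -1.1]
gripper_width: 1.0
```

```bash
python3 - <<'E'
from cell import bot
from h import *
s,f,im=look(bot,"wrist",0);print(s["ee_pos"],s["wrist_force"],np.abs(s["qd"]).max())
p=ringfit(f,s,.6255,.0395,.159,[.029],.006);q=ringfit(f,s,.6255,.0395,.181,[.010],.008);print(p,q)
wz(f,s,[(*p,[(.029,.159)]),(*q,[(.010,.181)])],[.625,.04,.12],"w23",w=75,k=5)
zoom(bot,"scene",[(.626,.0405,[(.029,.034),(.029,.070),(.029,.106),(.029,.156),(.01,.181)],(0,255,0))],[.625,.041,.12],"p23",k=7,h=42)
cv2.imwrite("pics/w23f.png",im)
E
```

```text
[0.55288912 0.13337702 0.29096835] [ 0.17771255 -0.12706081 -1.07540371] 0.062098435607629204
score (np.float64(5819.043689451504), 3, 8) mean 2206.9956538818774
score (np.float64(8340.789288959488), 4, -4) mean 2197.095906769696
[0.62475 0.0375 ] [0.6245 0.0405]
```

View pics/w23.png

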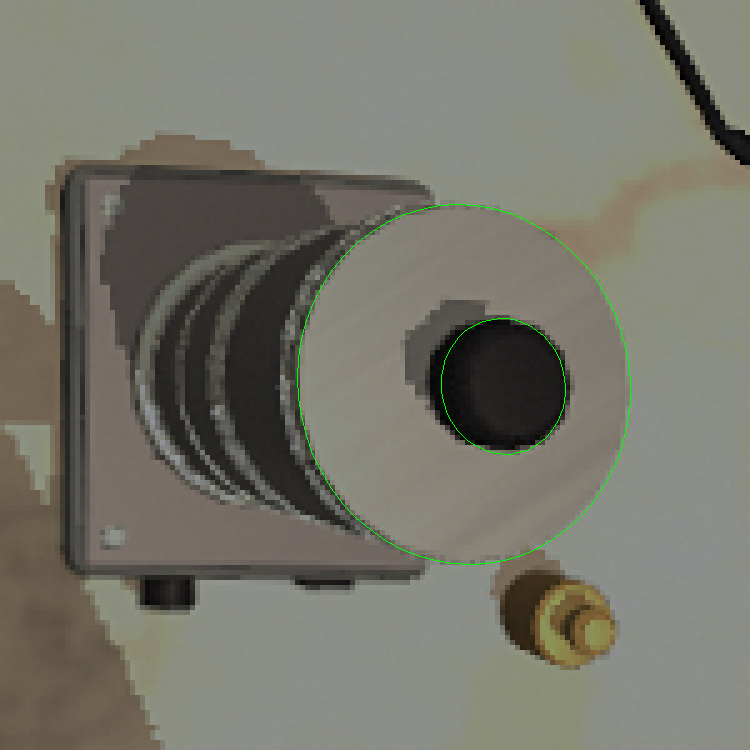

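View pics/p23.png

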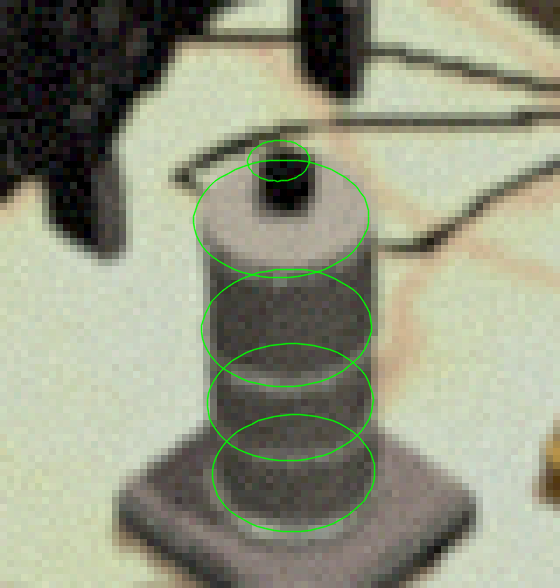

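```bash
python3 - <<'E'
from cell import bot
from h import *
f=bot.grab_frame("top")
for n in ["petri_dish_center","beaker_100_center","brass_weight_center","rubber_bulb_center"]:
  for d in bot.silhouettes(n,f)[:1]:print(n,round(d["confidence"],2),np.round(d["bbox"]))
print(bot.finish_job())
E
```

```text
petri_dish_center 0.73 [280. 154.  20.  19.]
brass_weight_center 0.41 [309. 189.  11.  11.]
rubber_bulb_center 0.6 [198. 271.  14.  12.]
the job is handed in; nothing more can be done
None
```

The sieve stack stands on the left shaker: pan, fine sieve, coarse sieve and lid, each placed in order and let go. The job is handed in at about 28 s; no verdict was reported.

**Seating:** Each piece met resistance at its expected seated height (tool at 0.065, 0.104, 0.153 and 0.191 m). The wrist and scene pictures show the pieces concentric and level. In the last wrist picture the fitted circles for the lid's disc and knob differed by 3 mm in y. I put this down to parallax, because the scene view shows the lid level.

**Slip:** When I released the pan I repeated the lowering rows by mistake, so the open gripper went 16 mm lower beside it. No contact force showed on the wrist, and later pictures showed the pan seated.

**Bystanders:**
- In the final top picture the brass weight and the rubber bulb were where they started.
- The network missed the beaker, and its "petri dish" at pixel (280, 154) was the lid on the stack.
- I did not search for the peg at the end.
- Earlier wrist pictures showed the dish and the beaker standing upright, and no contact with either was noticed.

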